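Set up the stamp rack for the embossing class

TASK

Get the stamp rack ready: take both grey dust plugs out of it and stand them in the plywood tray, and stand every stamp, those on the cutting mat too, fully down in a seat of its own with its brass nose pointing straight at the white line on the front of the rack. Then slide the lock bar with the black grip fully home, to the left as seen from the front of the rack; leave everything else on the table where it is.

Things in the scene. Friction and masses are not known exactly. Their poses are not given: they have to be found in the camera images.
- rack: fixed dark grey metal stamp rack, a plate 140 mm (x) by 350 mm (y), 22 mm high. Origin: centre of its underside. Four round seats in a row along its y axis; its -x side is the front, with a white line on the top from each seat to the front edge (along the rack x axis). A steel lock bar lies along the row on the +x side of the seats; its top is 36 mm above the table
- seat0 (a point): seat 0 of the rack: round recess 57 mm wide and 10 mm deep with a bevelled mouth; the point is the centre of its floor, 12 mm above the table, at y = -135 mm in the rack's frame and x = -10 mm. May be taken by a stamp or a plug or be empty
- seat1 (a point): seat 1 of the rack: round recess 57 mm wide and 10 mm deep with a bevelled mouth; the point is the centre of its floor, 12 mm above the table, at y = -45 mm in the rack's frame and x = -10 mm. May be taken by a stamp or a plug or be empty
- seat2 (a point): seat 2 of the rack: round recess 57 mm wide and 10 mm deep with a bevelled mouth; the point is the centre of its floor, 12 mm above the table, at y = 45 mm in the rack's frame and x = -10 mm. May be taken by a stamp or a plug or be empty
- seat3 (a point): seat 3 of the rack: round recess 57 mm wide and 10 mm deep with a bevelled mouth; the point is the centre of its floor, 12 mm above the table, at y = 135 mm in the rack's frame and x = -10 mm. May be taken by a stamp or a plug or be empty
- lock (a joint): lock bar of the rack, m: 0 = open, 0.040 = fully home (end stop). Slides along the rack's +y axis, about 2 N of friction, stays where it is left. Its four pads, one per seat, stop 4 mm clear of the stamps' collar flats when home; a plug, or a stamp turned wrong, blocks it. Up to 0.012 the pads are clear of the seats
- lock_grip (a point): the lock bar's upright black grip, 16 mm thick along the rack's y axis, 26 mm along its x; the point is on its centre line 60 mm above the table, the grip runs from 36 to 74 mm above the table (it moves with the bar)
- tray: fixed shallow plywood tray, 200 mm (x) by 120 mm (y), 24 mm high, walls and floor 5 mm thick. Origin: centre of its underside; it has room for the two plugs side by side along x
- stamp_a: embossing stamp, all alike, 74 mm tall, 0.35 kg; origin: centre of underside. Foot 54 mm wide, 12 mm high; steel collar 64 mm wide, height 12-24, cut flat on its -x side; brass nose along its +x axis; on top a flat wooden grip, height 36-74, 44 mm long (x), 16 mm thick (y). Starts in a seat of the rack, turned wrong; may be absent.
- stamp_a_nose (a point): tip of the brass nose of stamp_a, 44 mm from its axis, 30 mm above its underside (the nose spans 26 to 34 mm). A brass dot on the top of the grip marks the same end
- stamp_b: embossing stamp, all alike, 74 mm tall, 0.35 kg; origin: centre of underside. Foot 54 mm wide, 12 mm high; steel collar 64 mm wide, height 12-24, cut flat on its -x side; brass nose along its +x axis; on top a flat wooden grip, height 36-74, 44 mm long (x), 16 mm thick (y). Starts in a seat of the rack, turned wrong; may be absent.
- stamp_b_nose (a point): tip of the brass nose of stamp_b, 44 mm from its axis, 30 mm above its underside (the nose spans 26 to 34 mm). A brass dot on the top of the grip marks the same end
- stamp_c: embossing stamp, all alike, 74 mm tall, 0.35 kg; origin: centre of underside. Foot 54 mm wide, 12 mm high; steel collar 64 mm wide, height 12-24, cut flat on its -x side; brass nose along its +x axis; on top a flat wooden grip, height 36-74, 44 mm long (x), 16 mm thick (y). Starts on the flat dark cutting mat, 240 x 150 x 1 mm, its underside at table height.
- stamp_c_nose (a point): tip of the brass nose of stamp_c, 44 mm from its axis, 30 mm above its underside (the nose spans 26 to 34 mm). A brass dot on the top of the grip marks the same end
- stamp_d: embossing stamp, all alike, 74 mm tall, 0.35 kg; origin: centre of underside. Foot 54 mm wide, 12 mm high; steel collar 64 mm wide, height 12-24, cut flat on its -x side; brass nose along its +x axis; on top a flat wooden grip, height 36-74, 44 mm long (x), 16 mm thick (y). Starts on the flat dark cutting mat, 240 x 150 x 1 mm, its underside at table height; may be absent.
- stamp_d_nose (a point): tip of the brass nose of stamp_d, 44 mm from its axis, 30 mm above its underside (the nose spans 26 to 34 mm). A brass dot on the top of the grip marks the same end
- plug_a: plain grey round dust plug, 65 mm tall, 0.12 kg. Origin: centre of its underside. Foot 54 mm across and 12 mm high, rim 64 mm across from 12 to 20 mm height, round knob 28 mm across from 20 to 65 mm height. At the start it stands in a seat of the rack, where its rim would block the lock bar.
- plug_b: plain grey round dust plug, 65 mm tall, 0.12 kg. Origin: centre of its underside. Foot 54 mm across and 12 mm high, rim 64 mm across from 12 to 20 mm height, round knob 28 mm across from 20 to 65 mm height. At the start it stands in a seat of the rack, where its rim would block the lock bar.
- scissors: scissors lying flat, 130 mm long, 7 mm high; not part of the job, leave alone; origin near its underside
- glue: glue bottle standing, 56 mm across, 150 mm tall; not part of the job, leave alone; origin near its underside
- brush_jar: glass jar with brushes, 72 mm across, 220 mm tall in all; not part of the job, leave alone; origin near its underside
- offcut: plywood offcut lying flat, 100 x 60 x 18 mm; not part of the job, leave alone; origin near its underside

How it is judged:
On the way, in this order (a step that is already met when the one before it is completed fails the run):
1. every stamp is seated with its nose at the white line, and both plugs stand in the tray ((distance between stamp_a and seat0 below 0.004 m or distance between stamp_a and seat1 below 0.004 m or distance between stamp_a and seat2 below 0.004 m or distance between stamp_a and seat3 below 0.004 m) and angle between the x axis of each of stamp_a, stamp_b, stamp_c, stamp_d and the x axis of rack, either way round below 0.14 rad and x of each of stamp_a_nose, stamp_b_nose, stamp_c_nose, stamp_d_nose in the frame of rack below -0.04 m and angle between each of stamp_a, stamp_b, stamp_c, stamp_d's own z axis and vertical below 0.08 rad and (distance between stamp_b and seat0 below 0.004 m or distance between stamp_b and seat1 below 0.004 m or distance between stamp_b and seat2 below 0.004 m or distance between stamp_b and seat3 below 0.004 m) and (distance between stamp_c and seat0 below 0.004 m or distance between stamp_c and seat1 below 0.004 m or distance between stamp_c and seat2 below 0.004 m or distance between stamp_c and seat3 below 0.004 m) and (distance between stamp_d and seat0 below 0.004 m or distance between stamp_d and seat1 below 0.004 m or distance between stamp_d and seat2 below 0.004 m or distance between stamp_d and seat3 below 0.004 m) and x of plug_a in the frame of tray between -0.075 and 0.075 m and y of plug_a in the frame of tray between -0.035 and 0.035 m and height (world z) of each of plug_a, plug_b below 0.03 m and angle between each of plug_a, plug_b's own z axis and vertical below 0.2 rad and linear speed of each of plug_a, plug_b below 0.02 m/s and x of plug_b in the frame of tray between -0.075 and 0.075 m and y of plug_b in the frame of tray between -0.035 and 0.035 m), for 0.2 s.
2. after that the lock bar is slid fully home (value of joint lock above 0.037 m), for 0.2 s.
At the end, for the whole second after the job is handed in: Every stamp is upright in a seat, within 4 mm of its floor centre, nose to the front within 8 degrees; both plugs stand at rest in the tray; the lock bar within 3 mm of its end stop, pushed home only after all that (all of step 1 and value of joint lock above 0.037 m and linear speed of each of stamp_a, stamp_b, stamp_c, stamp_d below 0.02 m/s); the robot touches nothing.
It fails at once if one of the other things on the table is shoved more than 40 mm (distance of any of scissors, glue, brush_jar, offcut from where it was at the start of the episode above 0.04 m).
Of stamp_a, stamp_b, stamp_d only 2 to 3 are there at a start; the rules pass over those that are not, and their reading is None.
At some moment in a run one of stamp_c, stamp_d may be knocked a few centimetres aside while the robot is not near it.
It also fails if it takes over 210 s, if anything falls off the work surface, if the arm or the gripper's body presses on something with over 40 N, if the wrist force passes 120 N, or if a joint passes its speed limit or range.

ROBOT

A 6-joint arm with a two-finger parallel gripper is mounted at the origin on the work surface. World frame = base frame: x ahead of the robot, y to its left, z up, the work surface at z = 0. Lengths are in m, angles in rad, forces in N, time in s.
With the tool pointing down it reaches from about 0.35 to 0.775 m from the base axis. Payload 7.3 kg.
Tool frame: the origin (TCP) lies on the centre line of the jaws, within the pads' length; the fingertips stand 25 mm ahead of it and the grasp point (between the pads) lies 6 mm ahead of it; z points along the fingers, x is the direction in which the jaws open and shut, and the axes are right-handed (so a half turn about z gives the same grasp; the last joint's range is limited). The gripper opens to 92 mm and grips with 3 to 60 N. Pads are 19 mm wide; open, the fingers measure 130 mm over their backs; the gripper's body (75 mm by 190 mm) begins 47 mm behind the grasp point.
Start: joints at [1.132, 0.342, 1.524, -0, 1.275, -0.146], TCP at [0.152, 0.503, 0.252] pointing down, gripper open.
Joint ranges: [-2.53, 2.53], [-0.77, 2.02], [0.04, 2.7], [-1, 4.14], [0.28, 2.66], [-3.11, 3.11]. Speed limits (rad/s): [2.57, 2.57, 3.14, 3.14, 3.14, 3.14].

INTERFACE

Orientations are given as a rotation vector (axis times angle).
In Python, from workcell import get_state, grab_frame, get_calibration, finish_job gives the robot as it stands.
- The arm moves only by the tool servo_tool, never from a script. Its argument "plan" is a list of rows, each an object with "translation": the shift along the world's x, y, z in cm, a list of three; "angular": the turn, a rotation vector about the world's x, y, z in rad, a list of three. In form: [{"translation": [dx, dy, dz], "angular": [rx, ry, rz]}, ...]. A call has 1 to 8 rows; each row shifts and turns the commanded pose from where the row before left it; what a row does not reach is not made up. A row lasts 1/10 s, in which the tool goes at most 50 mm and 8.59 degrees, less where a joint would pass 70% of its speed; a pose out of reach is approached as far as the arm can. A call is refused whole if a number of a shift passes 5 or a number of a turn 0.15, either way. A call with a gripper value outside its range is refused whole. "claw" is the closure, from 0 (fully open) to 1 (shut), set as the call begins (left out, the last holds). The fingers move at their own pace and stop on an object; "newtons" is the grip in N (left out, the last holds). Time passes only in rows, so rows that do not move let the fingers close. It gives the time, the measured TCP pose, the force and the opening at its end, in the units of the state.
- get_state(): the state, without advancing time (a new reading comes with each control period).
- grab_frame(name): name is "side" or "top" or "wrist"; returns the picture (384x512x3 uint8, red, green, blue); there is no depth.
- get_calibration(name): a dict with "mtx" (3x3 intrinsics, pixels), "R" (3x3) and "t" (3): a world point X has camera coordinates R X + t. Camera axes: x right, y down, z forward; pixel columns grow to the right and rows downward; lengths in m; the calibration is good to about 2 mm. The wrist camera is an equidistant fisheye: a pixel r from the principal point sees the ray r / f radians off the axis. A picture is of the moment at which its call begins: read the wrist's pose just before it. get_calibration takes no time and is no camera call; for the wrist camera it gives the pose at the moment of the call.
- finish_job(): hands the job in, once; it reports no verdict.
The state is a dict: "time_s": time; "q": joint angles; "qd": joint speeds; "joint_efforts": joint torques, N m; "tcp_pos": TCP position; "tcp_rot": TCP orientation; "contact_force": force on the tool from outside, world axes, zero at the start; "ft_torque": the same for the moment, N m; "width": finger opening in m.
Only numpy, scipy, OpenCV 4.12 (cv2) and the standard library are available. Lean on these libraries where they do the work, as an engineer would, in place of code of your own. Each camera call takes 0.05 s, during which the arm holds its last target.

## Working session

There is one attempt and no reset: what is moved stays moved. The work goes in short steps, Python scripts to look and compute and a tool call to move; the robot and the scene stay as the last step left them, time stands still between calls to the robot, and variables do not carry over. Pictures are saved under pics/ and viewed, and the job is handed in when it is done.

Besides the shell and the picture viewer there is one more tool, called in YAML: its name, and indented under it one key for each argument. servo_tool: Moves the arm, as the interface text tells. Its arguments: {"type":"object","properties":{"plan":{"type":"array","items":{"type":"object","properties":{"translation":{"type":"array","items":{"type":"number"}},"angular":{"type":"array","items":{"type":"number"}}}}},"claw":{"type":"number"},"newtons":{"type":"number"}},"required":["plan"]}

```bash
mkdir -p pics; ls
python3 - <<'E'
from workcell import *
import cv2
s=get_state();print(s)
for n in ("side","top","wrist"):
    c=get_calibration(n);print(n,c)
    im=grab_frame(n);cv2.imwrite(f"pics/{n}0.png",im[:,:,::-1])
E
```

```text
pics
{'time_s': 0.0, 'q': array([ 1.13198850e+00,  3.42724130e-01,  1.52501003e+00, -1.15694943e-06,
        1.27540546e+00, -1.45999386e-01]), 'qd': array([-0.00027102,  0.0017794 ,  0.00175954,  0.00075826, -0.0002663 ,
       -0.00088959]), 'joint_efforts': array([ 8.24990402e-04, -4.31253183e+01, -2.44219369e+01,  7.18711456e-02,
        5.60132798e-02, -1.25544102e-04]), 'tcp_pos': array([0.15135776, 0.50232394, 0.25104665]), 'tcp_rot': array([ 2.52115501e+00,  1.87317152e+00, -2.13927710e-03]), 'contact_force': array([0.09887231, 0.99184769, 0.91349764]), 'ft_torque': array([0.03875941, 0.01815227, 0.02953818]), 'width': 0.09149253294423172}
side {'mtx': array([[361.31589157,   0.        , 252.44399705],
       [  0.        , 361.31589157, 193.19334994],
       [  0.        ,   0.        ,   1.        ]]), 'R': array([[-0.9601914 , -0.27924305,  0.00746969],
       [-0.21129091,  0.70852352, -0.67331313],
       [ 0.18272557, -0.64808775, -0.73931971]]), 't': array([0.48600883, 0.1800218 , 0.99695229])}
top {'mtx': array([[410.57748653,   0.        , 259.32258177],
       [  0.        , 410.57748653, 190.09179248],
       [  0.        ,   0.        ,   1.        ]]), 'R': array([[ 0.02120197, -0.99977235, -0.0023927 ],
       [-0.98816489, -0.02059203, -0.15200695],
       [ 0.15192307,  0.00558723, -0.98837653]]), 't': array([1.06533593e-03, 5.07446563e-01, 1.46190095e+00])}
wrist {'mtx': array([[297.31863964,   0.        , 253.10559211],
       [  0.        , 297.31863964, 190.61355945],
       [  0.        ,   0.        ,   1.        ]]), 'R': array([[ 0.28967323,  0.95712377, -0.00187516],
       [ 0.91740827, -0.27709376,  0.28562408],
       [ 0.272858  , -0.08445794, -0.9583399 ]]), 't': array([-0.52370508, -0.03718715,  0.39045413])}
```

View pics/side0.png

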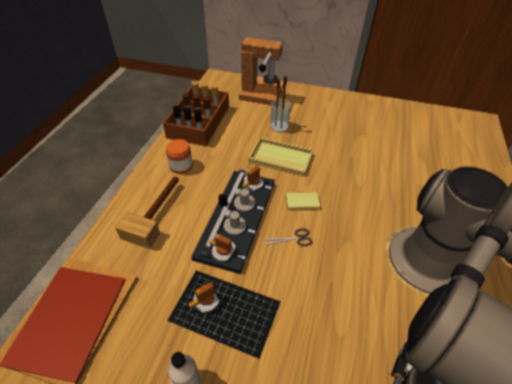

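View pics/top0.png

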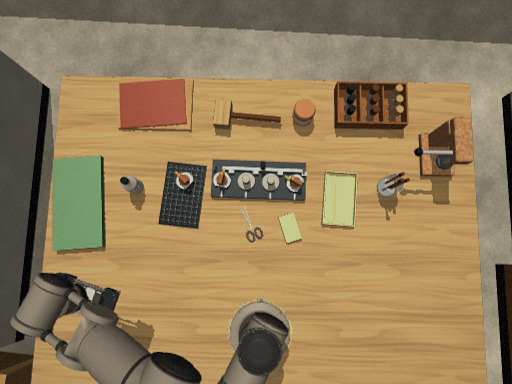

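View pics/wrist0.png

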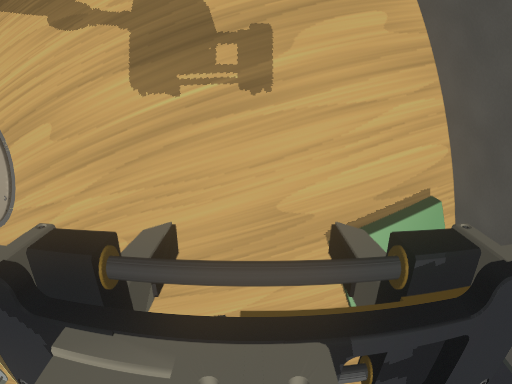

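```bash
cat > h.py <<'E'
import numpy as np, cv2
from workcell import *
def ray(cal,u,v):
    K=cal["mtx"];
    return cal["R"].T@np.array([(u-K[0,2])/K[0,0],(v-K[1,2])/K[1,1],1]), -cal["R"].T@cal["t"]
def onz(cal,u,v,z):
    d,o=ray(cal,u,v); return o+d*(z-o[2])/d[2]
def rayf(cal,u,v):
    K=cal["mtx"];a=(u-K[0,2])/K[0,0];b=(v-K[1,2])/K[0,0];r=np.hypot(a,b)+1e-12
    return cal["R"].T@np.array([np.sin(r)*a/r,np.sin(r)*b/r,np.cos(r)]), -cal["R"].T@cal["t"]
def onzf(cal,u,v,z):
    d,o=rayf(cal,u,v); return o+d*(z-o[2])/d[2]
def proj(cal,X):
    p=cal["R"]@np.asarray(X)+cal["t"];p=cal["mtx"]@p;return p[:2]/p[2]
def projf(cal,X):
    p=cal["R"]@np.asarray(X)+cal["t"];r=np.hypot(p[0],p[1])+1e-12;t=np.arctan2(r,p[2]);K=cal["mtx"]
    return np.array([K[0,2]+K[0,0]*t*p[0]/r,K[1,2]+K[0,0]*t*p[1]/r])
def save(n,im): cv2.imwrite("pics/"+n+".png",im[:,:,::-1])
E
python3 - <<'E'
from h import *
im=cv2.imread("pics/top0.png")[150:240,110:370];cv2.imwrite("pics/topc.png",cv2.resize(im,None,fx=3,fy=3,interpolation=cv2.INTER_CUBIC))
im=cv2.imread("pics/side0.png")[130:360,150:350];cv2.imwrite("pics/sidec.png",cv2.resize(im,None,fx=2.6,fy=2.6,interpolation=cv2.INTER_CUBIC))
c=get_calibration("top")
for p in [(212,160),(306,162),(306,200),(212,199),(161,225),(168,162),(206,166),(198,227)]:print(p,onz(c,*p,0.022 if p[0]>210 else 0))
E
```

```text
(212, 160) [0.62003724 0.19117289 0.022     ]
(306, 162) [ 0.61965076 -0.16021405  0.022     ]
(306, 200) [ 0.47657346 -0.16077615  0.022     ]
(212, 199) [0.47305314 0.18547782 0.022     ]
(161, 225) [0.37488214 0.37332397 0.        ]
(168, 162) [0.61382945 0.36051492 0.        ]
(206, 166) [0.60133326 0.21574533 0.        ]
(198, 227) [0.37038004 0.2359179  0.        ]
```

View pics/topc.png

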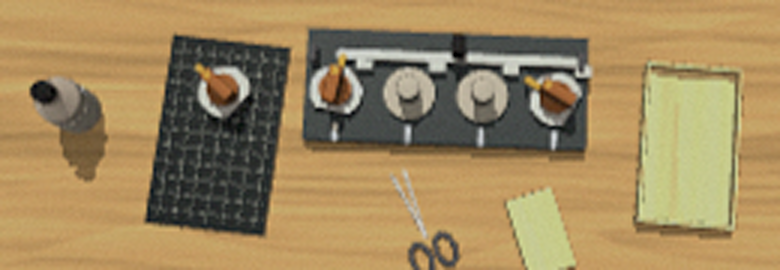

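View pics/sidec.png

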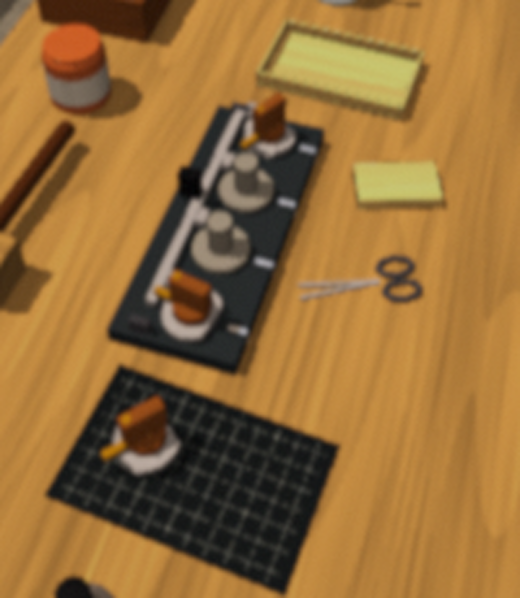

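servo_tool:
  plan:
    - {"translation":[2.4,-3.4,0.5],"angular":[0,0,0.02]}
    - {"translation":[2.4,-3.4,0.5],"angular":[0,0,0.02]}
    - {"translation":[2.4,-3.4,0.5],"angular":[0,0,0.02]}
    - {"translation":[2.4,-3.4,0.5],"angular":[0,0,0.02]}
    - {"translation":[2.4,-3.4,0.5],"angular":[0,0,0.02]}
    - {"translation":[2.4,-3.4,0.5],"angular":[0,0,0.02]}
    - {"translation":[2.4,-3.4,0.5],"angular":[0,0,0.02]}
    - {"translation":[2.4,-3.4,0.5],"angular":[0,0,0.02]}
  claw: 0.5

```text
time_s: 0.95
tcp_pos: [0.3441, 0.2291, 0.2919]
tcp_rot: [-2.363, -2.07, -0.0]
contact_force: [0.4, 0.1, 0.2]
width: 0.0462
```

servo_tool:
  plan:
    - {"translation":[2.4,-3.4,0.5],"angular":[0,0,0.02]}
    - {"translation":[2.4,-3.4,0.5],"angular":[0,0,0.02]}
    - {"translation":[2.4,-3.4,0.5],"angular":[0,0,0.02]}
    - {"translation":[2.4,-3.4,0.5],"angular":[0,0,0.02]}
    - {"translation":[2.4,-3.4,0.5],"angular":[0,0,0.02]}
    - {"translation":[2.4,-3.4,0.5],"angular":[0,0,0.02]}
    - {"translation":[0,0,0],"angular":[0,0,0]}
    - {"translation":[0,0,0],"angular":[0,0,0]}

```text
time_s: 1.75
tcp_pos: [0.4875, 0.0261, 0.3211]
tcp_rot: [-2.237, -2.204, 0.001]
contact_force: [-0.9, -0.1, 0.5]
width: 0.0456
```

```bash
cat >> h.py <<'E'
from scipy.spatial.transform import Rotation as Ro
def st():
    s=get_state();x=Ro.from_rotvec(s["tcp_rot"]).as_matrix()
    print("t%.2f"%s["time_s"],"tcp",s["tcp_pos"].round(4),"yaw%.4f"%np.arctan2(x[1,0],x[0,0]),"z",x[:,2].round(3),"q",s["q"].round(2),"F",s["contact_force"].round(1),"w%.4f"%s["width"]);return s
E
python3 - <<'E'
from h import *
st();c=get_calibration("wrist");print(-c["R"].T@c["t"],c["R"]);save("w1",grab_frame("wrist"));np.save("w1.npy",c,allow_pickle=True)
import pickle;pickle.dump(c,open("w1.pkl","wb"))
E
```

```text
t1.75 tcp [0.4875 0.0261 0.3211] yaw1.5558 z [-0.001  0.001 -1.   ] q [-0.1   0.23  1.49  0.    1.42 -1.66] F [-0.9 -0.1  0.5] w0.0456
[0.41222142 0.0264025  0.45393371] [[ 1.60474222e-02  9.99871172e-01 -3.44709353e-04]
 [ 9.58625845e-01 -1.52874566e-02  2.84258302e-01]
 [ 2.84216412e-01 -4.89206027e-03 -9.58747672e-01]]
```

View pics/w1.png

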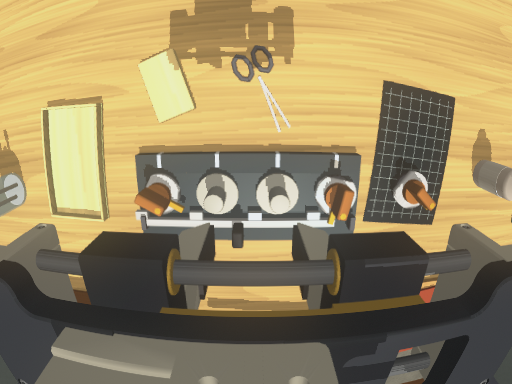

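Run:
```python
import cv2
im=cv2.imread("pics/w1.png")
cv2.imwrite("pics/w1a.png",cv2.resize(im[145:250,130:365],None,fx=3.4,fy=3.4,interpolation=cv2.INTER_CUBIC))
cv2.imwrite("pics/w1b.png",cv2.resize(im[75:230,355:460],None,fx=3.8,fy=3.8,interpolation=cv2.INTER_CUBIC))
cv2.imwrite("pics/w1c.png",cv2.resize(im[90:230,30:120],None,fx=4,fy=4,interpolation=cv2.INTER_CUBIC))
```

```text
(no output)
```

View pics/w1a.png

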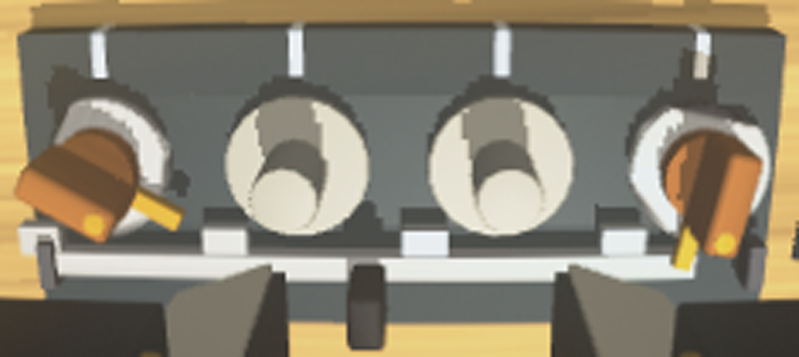

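View pics/w1b.png

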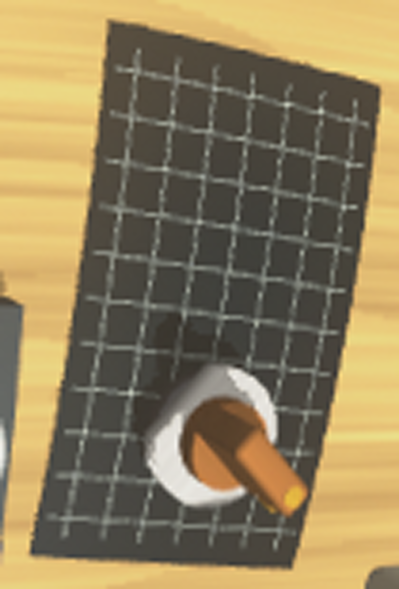

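View pics/w1c.png

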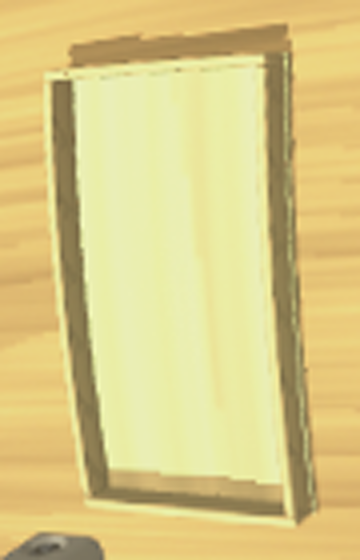

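Run:
```python
from h import *
import pickle
c=pickle.load(open("w1.pkl","rb"))
A=lambda u,v:((u+.5)/3.4-.5+130,(v+.5)/3.4-.5+145)
B=lambda u,v:((u+.5)/3.8-.5+355,(v+.5)/3.8-.5+75)
C=lambda u,v:((u+.5)/4-.5+30,(v+.5)/4-.5+90)
def P(n,p,z): print(n,onzf(c,*p,z)[:2].round(4))
for i,(a,b) in enumerate([((98,30),(100,76)),((296,27),(295,76)),((500,27),(502,76)),((701,30),(703,78))]):
    P("line%d"%i,A(*a),.022);P("   in",A(*b),.022)
P("frontL",A(20,34),.022);P("frontR",A(783,36),.022)
P("plugtop1",A(283,200),.077);P("plugtop2",A(509,199),.077)
P("plugrim1",A(297,165),.032);P("plugrim2",A(501,165),.032)
print("seat0 grip top corners")
# rect top corners at z .086
for p in [(38,180),(22,208),(103,242),(128,212)]:P("s0",A(*p),.086)
P("s0dot",A(94,224),.086);P("s0nose tip",A(172,218),.042)
for p in [(757,155),(741,256),(706,252)]:P("s3",A(*p),.086)
P("s3dot",A(725,243),.086);P("s3nose",A(683,262),.042)
P("cdot",B(294,496),.075);P("c grip end",B(288,505),.075)
P("c collar c",B(211,434),.025)
for p in [(46,72),(288,60),(90,505),(300,522)]:P("tray",C(*p),.024)
P("lockgrip top",A(366,280),.074)
c=get_calibration("top")
for p in [(327.3,172),(356.3,174),(353,226),(323,225)]:print("tray top",onz(c,*p,.024))
```

```text
line0 [ 0.4791 -0.1186]
   in [ 0.5002 -0.1195]
line1 [ 0.4809 -0.0285]
   in [ 0.5027 -0.0299]
line2 [0.4825 0.0598]
   in [0.5042 0.0607]
line3 [0.4839 0.1497]
   in [0.5057 0.1517]
frontL [ 0.4792 -0.157 ]
frontR [0.4862 0.1891]
plugtop1 [ 0.5412 -0.0301]
plugtop2 [0.5421 0.0595]
plugrim1 [ 0.5404 -0.0297]
plugrim2 [0.5418 0.0597]
seat0 grip top corners
s0 [ 0.5288 -0.129 ]
s0 [ 0.5407 -0.1379]
s0 [ 0.5554 -0.1041]
s0 [ 0.5426 -0.0919]
s0dot [ 0.5476 -0.107 ]
s0nose tip [ 0.5611 -0.0858]
s3 [0.5229 0.1574]
s3 [0.5657 0.1544]
s3 [0.5634 0.1392]
s3dot [0.5597 0.147 ]
s3nose [0.5859 0.1422]
cdot [0.5524 0.3002]
c grip end [0.5562 0.2978]
c collar c [0.5405 0.2847]
tray [ 0.3854 -0.3371]
tray [ 0.3962 -0.2094]
tray [ 0.5825 -0.3485]
tray [ 0.5882 -0.2304]
lockgrip top [0.5773 0.0016]
tray top [ 0.58283797 -0.23924097  0.024     ]
tray top [ 0.57750365 -0.34678688  0.024     ]
tray top [ 0.38445803 -0.33195494  0.024     ]
tray top [ 0.3857978  -0.22281094  0.024     ]
```

servo_tool:
  plan:
    - {"translation":[2.7,1.7,-3],"angular":[0,0,0]}
    - {"translation":[2.8,1.7,-4],"angular":[0,0,0]}
    - {"translation":[0,0,-4.5],"angular":[0,0,0]}
    - {"translation":[0,0,-4.5],"angular":[0,0,0]}
    - {"translation":[0,0,-3],"angular":[0,0,0]}
    - {"translation":[0,0,-3],"angular":[0,0,0]}
    - {"translation":[0,0,-3],"angular":[0,0,0]}
    - {"translation":[0,0,-0.7],"angular":[0,0,0]}

```text
time_s: 2.6
tcp_pos: [0.5388, 0.0616, 0.0633]
tcp_rot: [-2.23, -2.206, 0.006]
contact_force: [-0.1, 0.0, -0.2]
width: 0.0457
```

servo_tool:
  plan:
    - {"translation":[0,0,0],"angular":[0,0,0]}
    - {"translation":[0,0,0],"angular":[0,0,0]}
    - {"translation":[0,0,0],"angular":[0,0,0]}
    - {"translation":[0,0,0],"angular":[0,0,0]}
    - {"translation":[0,0,0],"angular":[0,0,0]}
  claw: 1
  newtons: 20

```text
time_s: 3.1
tcp_pos: [0.5426, 0.0604, 0.0677]
tcp_rot: [2.234, 2.206, 0.004]
contact_force: [-1.0, 1.7, 6.8]
width: 0.0276
```

servo_tool:
  plan:
    - {"translation":[0,0,1],"angular":[0,0,0]}
    - {"translation":[0,0,2],"angular":[0,0,0]}
    - {"translation":[0,0,3],"angular":[0,0,0]}
    - {"translation":[0,0,4],"angular":[0,0,0]}
    - {"translation":[0,0,4],"angular":[0,0,0]}
    - {"translation":[0,0,0],"angular":[0,0,0]}

```text
time_s: 3.7
tcp_pos: [0.5442, 0.0599, 0.2125]
tcp_rot: [2.23, 2.201, 0.012]
contact_force: [0.3, 0.7, -0.9]
width: 0.0274
```

Run:
```python
from h import *
st()
save("w2",grab_frame("wrist"))
```

```text
t3.70 tcp [0.5442 0.0599 0.2125] yaw1.5579 z [ 0.011 -0.    -1.   ] q [-0.03  0.41  1.53 -0.    1.19 -1.59] F [ 0.3  0.7 -0.9] w0.0274
```

View pics/w2.png

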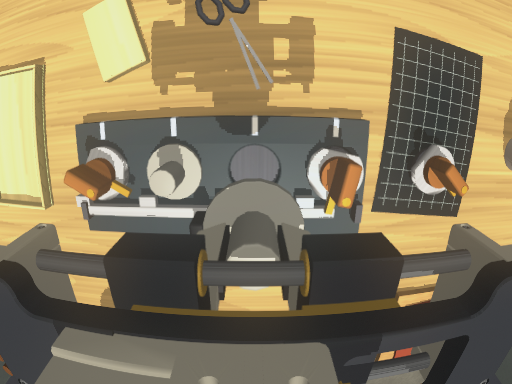

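servo_tool:
  plan:
    - {"translation":[0,-3,0],"angular":[0,0,0]}
    - {"translation":[0,-5,0],"angular":[0,0,0]}
    - {"translation":[-0.4,-5,0],"angular":[0,0,0]}
    - {"translation":[-0.4,-5,0],"angular":[0,0,0]}
    - {"translation":[-0.4,-5,0],"angular":[0,0,-0.02]}
    - {"translation":[-0.2,-5,0],"angular":[0,0,-0.02]}
    - {"translation":[0,-4.7,0],"angular":[0,0,-0.03]}
    - {"translation":[0,-2,0],"angular":[0,0,0]}

```text
time_s: 4.55
tcp_pos: [0.5262, -0.2902, 0.2045]
tcp_rot: [-2.315, -2.121, 0.002]
contact_force: [1.0, -0.1, -1.4]
width: 0.0278
```

servo_tool:
  plan:
    - {"translation":[0,0,-4],"angular":[0,0,0]}
    - {"translation":[0,0,-4],"angular":[0,0,0]}
    - {"translation":[0,0,-3],"angular":[0,0,0]}
    - {"translation":[0,0,-1],"angular":[0,0,0]}
    - {"translation":[0,0,0],"angular":[0,0,0]}
    - {"translation":[0,0,0],"angular":[0,0,0]}
    - {"translation":[0,0,0],"angular":[0,0,0]}

```text
time_s: 5.25
tcp_pos: [0.5286, -0.2868, 0.088]
tcp_rot: [2.309, 2.126, 0.001]
contact_force: [-0.4, -0.2, -0.9]
width: 0.0277
```

Run:
```python
from h import *
st()
save("w3",grab_frame("wrist"));save("s3",grab_frame("side")[120:220,200:360])
```

```text
t5.25 tcp [ 0.5286 -0.2868  0.088 ] yaw1.4883 z [ 0.003 -0.002 -1.   ] q [-0.62  0.64  1.51  0.    0.99 -2.11] F [-0.4 -0.2 -0.9] w0.0277
```

View pics/w3.png

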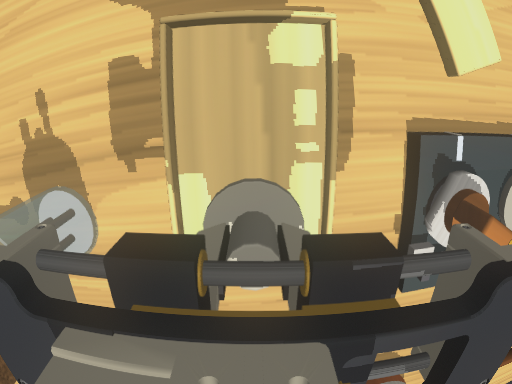

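servo_tool:
  plan:
    - {"translation":[0,0,-1],"angular":[0,0,0]}
    - {"translation":[0,0,-0.7],"angular":[0,0,0]}
    - {"translation":[0,0,-0.5],"angular":[0,0,0]}
    - {"translation":[0,0,-0.4],"angular":[0,0,0]}
    - {"translation":[0,0,0],"angular":[0,0,0]}
    - {"translation":[0,0,0],"angular":[0,0,0]}

```text
time_s: 5.95
tcp_pos: [0.5274, -0.2861, 0.0604]
tcp_rot: [-2.311, -2.127, -0.0]
contact_force: [-2.2, 0.4, 4.6]
width: 0.0271
```

Contact at the floor; release and retreat, then go to the second plug.

servo_tool:
  plan:
    - {"translation":[0,0,0],"angular":[0,0,0]}
    - {"translation":[0,0,0],"angular":[0,0,0]}
    - {"translation":[0,0,0],"angular":[0,0,0]}
    - {"translation":[0,0,2],"angular":[0,0,0]}
    - {"translation":[0,0,3],"angular":[0,0,0]}
    - {"translation":[0,0,4],"angular":[0,0,0]}
    - {"translation":[0,0,3],"angular":[0,0,0]}
  claw: 0.5

```text
time_s: 6.65
tcp_pos: [0.528, -0.2866, 0.1821]
tcp_rot: [2.31, 2.127, 0.001]
contact_force: [0.4, -0.7, -0.2]
width: 0.046
```

servo_tool:
  plan:
    - {"translation":[0,3,2],"angular":[0,0,0]}
    - {"translation":[0,5,0],"angular":[0,0,0]}
    - {"translation":[0.5,5,0],"angular":[0,0,0.02]}
    - {"translation":[0.5,5,0],"angular":[0,0,0.03]}
    - {"translation":[0.3,5,0],"angular":[0,0,0.02]}
    - {"translation":[0,2.6,0],"angular":[0,0,0]}
    - {"translation":[0,0,0],"angular":[0,0,0]}
    - {"translation":[0,0,0],"angular":[0,0,0]}

```text
time_s: 7.45
tcp_pos: [0.5407, -0.0308, 0.2]
tcp_rot: [2.234, 2.209, -0.0]
contact_force: [-0.2, 0.0, -0.1]
width: 0.0454
```

Run:
```python
from h import *
import pickle
st();c=get_calibration("wrist")
save("w4",grab_frame("wrist"))
pickle.dump(c,open("w4.pkl","wb"))
```

```text
t7.45 tcp [ 0.5407 -0.0308  0.2   ] yaw1.5595 z [ 0. -0. -1.] q [-0.2   0.42  1.56 -0.    1.17 -1.76] F [-0.2  0.  -0.1] w0.0454
```

View pics/w4.png

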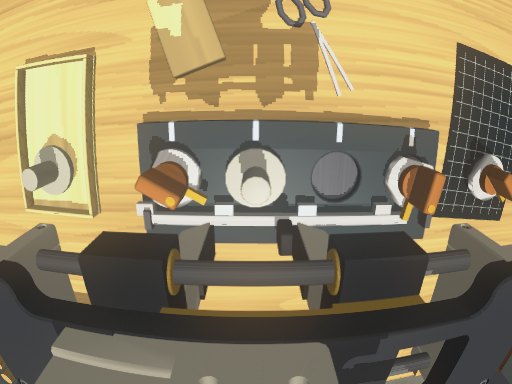

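servo_tool:
  plan:
    - {"translation":[0,0.1,-3],"angular":[0,0,0]}
    - {"translation":[0,0,-4],"angular":[0,0,0]}
    - {"translation":[0,0,-3],"angular":[0,0,0]}
    - {"translation":[0,0,-2.5],"angular":[0,0,0]}
    - {"translation":[0,0,-1],"angular":[0,0,0]}
    - {"translation":[0,0,0],"angular":[0,0,0]}
    - {"translation":[0,0,0],"angular":[0,0,0]}

```text
time_s: 8.2
tcp_pos: [0.5413, -0.0308, 0.0659]
tcp_rot: [2.236, 2.205, 0.001]
contact_force: [-0.2, -0.4, -0.0]
width: 0.0457
```

servo_tool:
  plan:
    - {"translation":[0,0,0],"angular":[0,0,0]}
    - {"translation":[0,0,0],"angular":[0,0,0]}
    - {"translation":[0,0,0],"angular":[0,0,0]}
    - {"translation":[0,0,0],"angular":[0,0,0]}
    - {"translation":[0,0,0],"angular":[0,0,0]}
  claw: 1

```text
time_s: 8.7
tcp_pos: [0.5411, -0.0299, 0.066]
tcp_rot: [2.234, 2.207, 0.002]
contact_force: [-2.1, 0.2, 7.4]
width: 0.0277
```

servo_tool:
  plan:
    - {"translation":[0,0,1],"angular":[0,0,0]}
    - {"translation":[0,0,2],"angular":[0,0,0]}
    - {"translation":[0,0,3],"angular":[0,0,0]}
    - {"translation":[0,0,4],"angular":[0,0,0]}
    - {"translation":[0,0,4],"angular":[0,0,0]}
    - {"translation":[0,0,0],"angular":[0,0,0]}

```text
time_s: 9.3
tcp_pos: [0.5431, -0.0304, 0.2111]
tcp_rot: [2.229, 2.201, 0.01]
contact_force: [0.3, 1.2, -1.0]
width: 0.0275
```

servo_tool:
  plan:
    - {"translation":[-1,-2,0],"angular":[0,0,0]}
    - {"translation":[-2,-4,0],"angular":[0,0,0]}
    - {"translation":[-2,-4.8,0],"angular":[0,0,-0.02]}
    - {"translation":[-2,-5,0],"angular":[0,0,-0.03]}
    - {"translation":[-2,-5,0],"angular":[0,0,-0.02]}
    - {"translation":[-1.2,-4,-2],"angular":[0,0,0]}
    - {"translation":[0,0,-4],"angular":[0,0,0]}
    - {"translation":[0,0,-4],"angular":[0,0,0]}

```text
time_s: 10.1
tcp_pos: [0.4414, -0.2704, 0.1041]
tcp_rot: [2.314, 2.123, 0.0]
contact_force: [0.1, -0.1, -2.1]
width: 0.0276
```

servo_tool:
  plan:
    - {"translation":[0,0,-2],"angular":[0,0,0]}
    - {"translation":[0,0,0],"angular":[0,0,0]}
    - {"translation":[0,0,0],"angular":[0,0,0]}
    - {"translation":[0,0,0],"angular":[0,0,0]}

```text
time_s: 10.5
tcp_pos: [0.443, -0.2694, 0.0865]
tcp_rot: [2.309, 2.126, 0.001]
contact_force: [0.5, -0.0, -1.0]
width: 0.0275
```

Run:
```python
from h import *
st()
save("w5",grab_frame("wrist"))
```

```text
t10.50 tcp [ 0.443  -0.2694  0.0865] yaw1.4884 z [ 0.002 -0.002 -1.   ] q [-0.69  0.52  1.75  0.    0.86 -2.18] F [ 0.5 -0.  -1. ] w0.0275
```

View pics/w5.png

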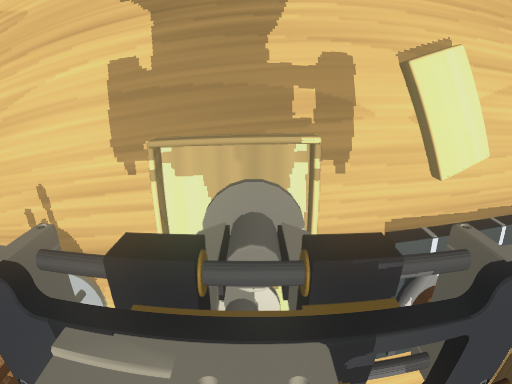

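servo_tool:
  plan:
    - {"translation":[-0.4,-0.9,0],"angular":[0,0,0]}
    - {"translation":[0,0,-1],"angular":[0,0,0]}
    - {"translation":[0,0,-0.7],"angular":[0,0,0]}
    - {"translation":[0,0,-0.5],"angular":[0,0,0]}
    - {"translation":[0,0,-0.4],"angular":[0,0,0]}
    - {"translation":[0,0,0],"angular":[0,0,0]}
    - {"translation":[0,0,0],"angular":[0,0,0]}

```text
time_s: 11.25
tcp_pos: [0.4382, -0.2778, 0.0588]
tcp_rot: [-2.311, -2.128, -0.0]
contact_force: [-0.1, -0.2, -1.9]
width: 0.0273
```

servo_tool:
  plan:
    - {"translation":[0,0,0],"angular":[0,0,0]}
    - {"translation":[0,0,0],"angular":[0,0,0]}
    - {"translation":[0,0,0],"angular":[0,0,0]}
    - {"translation":[0,0,2],"angular":[0,0,0]}
    - {"translation":[0,0,3],"angular":[0,0,0]}
    - {"translation":[0,0,4],"angular":[0,0,0]}
    - {"translation":[0,0,5],"angular":[0,0,0]}
  claw: 0.5

```text
time_s: 11.95
tcp_pos: [0.4374, -0.2773, 0.1993]
tcp_rot: [-2.309, -2.125, 0.0]
contact_force: [1.3, -0.9, 0.1]
width: 0.0459
```

servo_tool:
  plan:
    - {"translation":[0.5,3,1],"angular":[0,0,0]}
    - {"translation":[0.5,5,1],"angular":[0,0,0]}
    - {"translation":[0.8,5,1],"angular":[0,0,0.02]}
    - {"translation":[1,5,1],"angular":[0,0,0.03]}
    - {"translation":[1,5,1],"angular":[0,0,0.02]}
    - {"translation":[0.5,2.7,0],"angular":[0,0,0]}
    - {"translation":[0,0,0],"angular":[0,0,0]}
    - {"translation":[0,0,0],"angular":[0,0,0]}

```text
time_s: 12.75
tcp_pos: [0.48, -0.0272, 0.2477]
tcp_rot: [2.234, 2.209, -0.0]
contact_force: [-0.4, -0.2, 0.1]
width: 0.0456
```

Run:
```python
from h import *
import pickle
st();c=get_calibration("wrist")
im=grab_frame("wrist");save("w6",im)
pickle.dump(c,open("w6.pkl","wb"));print(-c["R"].T@c["t"])
cv2.imwrite("pics/w6a.png",cv2.resize(im[100:240,120:330,::-1],None,fx=3.8,fy=3.8,interpolation=cv2.INTER_CUBIC))
cv2.imwrite("pics/w6b.png",cv2.resize(im[100:240,300:512,::-1],None,fx=3.75,fy=3.75,interpolation=cv2.INTER_CUBIC))
```

```text
t12.75 tcp [ 0.48   -0.0272  0.2477] yaw1.5597 z [-0. -0. -1.] q [-0.22  0.26  1.65 -0.    1.23 -1.78] F [-0.4 -0.2  0.1] w0.0456
[ 0.4045606  -0.02710657  0.38043498]
```

View pics/w6.png

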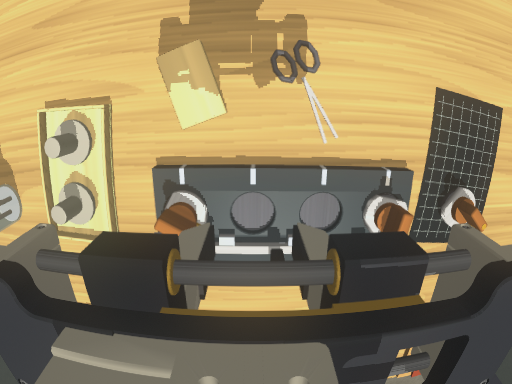

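View pics/w6a.png

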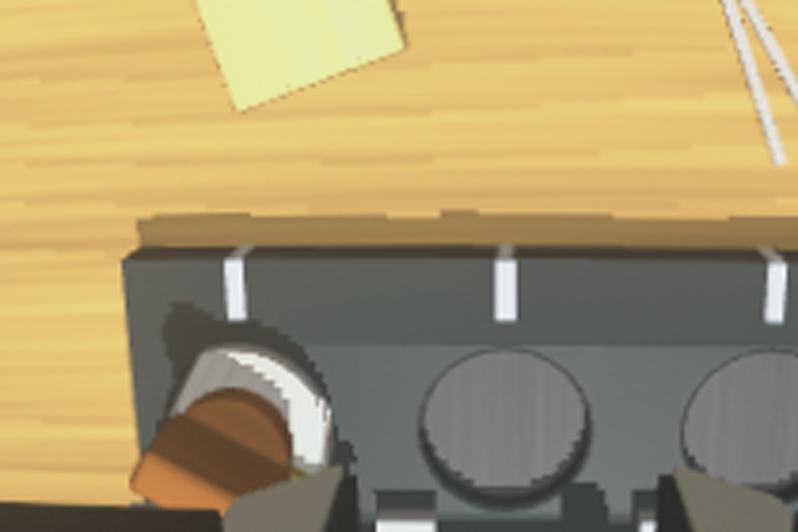

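View pics/w6b.png

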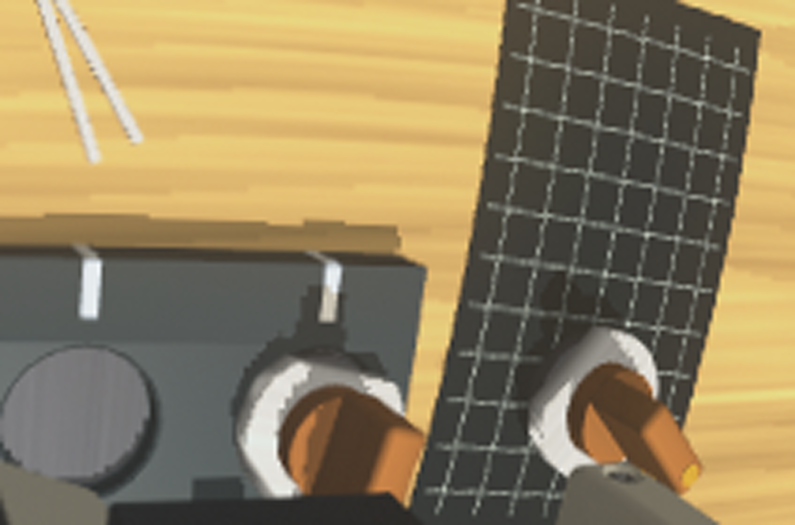

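servo_tool:
  plan:
    - {"translation":[1,-1.5,0],"angular":[0,0,-0.143]}
    - {"translation":[1,-1.5,0],"angular":[0,0,-0.143]}
    - {"translation":[1,-1.5,0],"angular":[0,0,-0.143]}
    - {"translation":[1,-1.5,0],"angular":[0,0,-0.143]}
    - {"translation":[1,-1.5,0],"angular":[0,0,-0.143]}
    - {"translation":[0.9,-1.8,0],"angular":[0,0,-0.143]}
    - {"translation":[0,0,0],"angular":[0,0,-0.143]}
    - {"translation":[0,0,0],"angular":[0,0,-0.143]}

```text
time_s: 13.6
tcp_pos: [0.5387, -0.1229, 0.2471]
tcp_rot: [-3.077, -0.631, 0.001]
contact_force: [-0.3, 0.6, -0.2]
width: 0.0459
```

servo_tool:
  plan:
    - {"translation":[0,0,-1],"angular":[0,0,-0.143]}
    - {"translation":[0,0,-1],"angular":[0,0,-0.143]}
    - {"translation":[0,0,-1],"angular":[0,0,-0.143]}
    - {"translation":[0,0,-1],"angular":[0,0,-0.143]}
    - {"translation":[0,0,-1],"angular":[0,0,-0.143]}
    - {"translation":[0,0,-1],"angular":[0,0,-0.143]}
    - {"translation":[0,0,0],"angular":[0,0,-0.143]}
    - {"translation":[0,0,0],"angular":[0,0,0]}

```text
time_s: 14.4
tcp_pos: [0.5385, -0.1221, 0.1871]
tcp_rot: [3.005, -0.914, -0.002]
contact_force: [0.8, -0.3, 0.0]
width: 0.0459
```

Run:
```python
from h import *
import pickle
st();c=get_calibration("wrist")
im=grab_frame("wrist");save("w7",im)
pickle.dump(c,open("w7.pkl","wb"));print(-c["R"].T@c["t"])
c=get_calibration("top");print("glue",onz(c,126,182,.15))
```

```text
t14.40 tcp [ 0.5385 -0.1221  0.1871] yaw-0.5905 z [-0.001  0.    -1.   ] q [-0.36  0.45  1.54 -0.    1.15  0.23] F [ 0.8 -0.3  0. ] w0.0459
[ 0.58294926 -0.05898758  0.31981524]
glue [0.50857149 0.46409204 0.15      ]
```

View pics/w7.png

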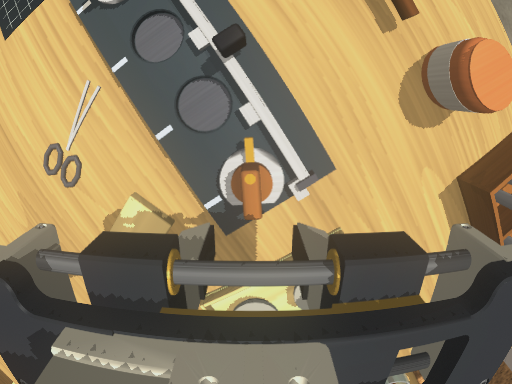

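Run:
```python
from h import *
import pickle
c=pickle.load(open("w7.pkl","rb"))
im=cv2.imread("pics/w7.png");
cv2.imwrite("pics/w7a.png",cv2.resize(im[125:235,190:330],None,fx=5,fy=5,interpolation=cv2.INTER_CUBIC))
hsv=cv2.cvtColor(im,cv2.COLOR_BGR2HSV)
for p in [(249,140),(250,180)]:print(hsv[p[1]-2:p[1]+3:2,p[0]])
for u,v,z in [(249,139,.042),(250,180,.086),(249,150,.042)]:print(onzf(c,u,v,z))
```

```text
[[ 20 173 212]
 [ 21 173 223]
 [ 21 174 223]]
[[ 21 176 223]
 [ 21 176 223]
 [ 21 175 222]]
[ 0.56190369 -0.08366936  0.042     ]
[ 0.54718563 -0.10790174  0.086     ]
[ 0.55604398 -0.09234244  0.042     ]
```

View pics/w7a.png

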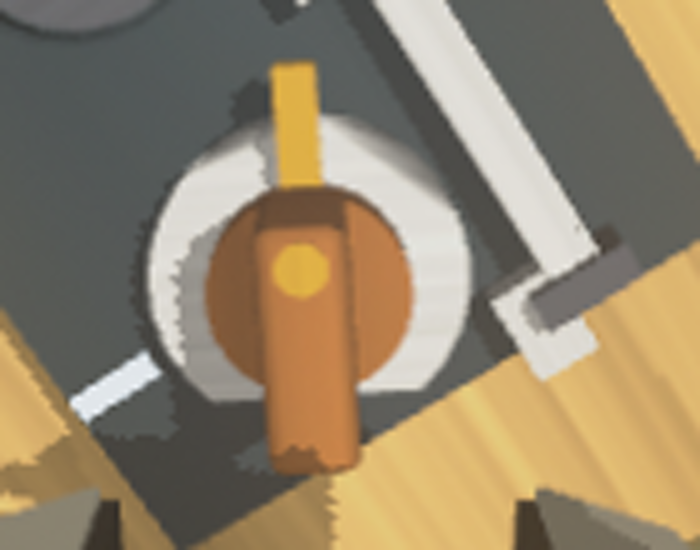

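servo_tool:
  plan:
    - {"translation":[0.05,0.15,-2],"angular":[0,0,0.01]}
    - {"translation":[0,0,-4],"angular":[0,0,0]}
    - {"translation":[0,0,-3],"angular":[0,0,0]}
    - {"translation":[0,0,-1.6],"angular":[0,0,0]}
    - {"translation":[0,0,-0.5],"angular":[0,0,0]}
    - {"translation":[0,0,0],"angular":[0,0,0]}
    - {"translation":[0,0,0],"angular":[0,0,0]}

```text
time_s: 15.15
tcp_pos: [0.5403, -0.1196, 0.0778]
tcp_rot: [3.012, -0.893, 0.003]
contact_force: [-0.0, 0.6, 0.7]
width: 0.0461
```

servo_tool:
  plan:
    - {"translation":[0,0,0],"angular":[0,0,0]}
    - {"translation":[0,0,0],"angular":[0,0,0]}
    - {"translation":[0,0,0],"angular":[0,0,0]}
    - {"translation":[0,0,0],"angular":[0,0,0]}
    - {"translation":[0,0,0],"angular":[0,0,0]}
    - {"translation":[0,0,0],"angular":[0,0,0]}
  claw: 1
  newtons: 30

```text
time_s: 15.75
tcp_pos: [0.5394, -0.1188, 0.0769]
tcp_rot: [-3.012, 0.894, 0.001]
contact_force: [-1.5, 0.7, 3.2]
width: 0.0157
```

servo_tool:
  plan:
    - {"translation":[0,0,0.5],"angular":[0,0,0]}
    - {"translation":[0,0,1],"angular":[0,0,0]}
    - {"translation":[0,0,1],"angular":[0,0,0]}
    - {"translation":[0,0,0.5],"angular":[0,0,0]}
    - {"translation":[0,0,0],"angular":[0,0,0]}
    - {"translation":[0,0,0],"angular":[0,0,0]}

```text
time_s: 16.35
tcp_pos: [0.5395, -0.119, 0.1069]
tcp_rot: [3.012, -0.894, 0.0]
contact_force: [0.0, -0.5, -4.3]
width: 0.0157
```

Run:
```python
from h import *
st()
im=grab_frame("wrist");save("w8",im)
```

```text
t16.35 tcp [ 0.5395 -0.119   0.1069] yaw-0.5770 z [ 0. -0. -1.] q [-0.36  0.55  1.64 -0.    0.96  0.22] F [ 0.  -0.5 -4.3] w0.0157
```

View pics/w8.png

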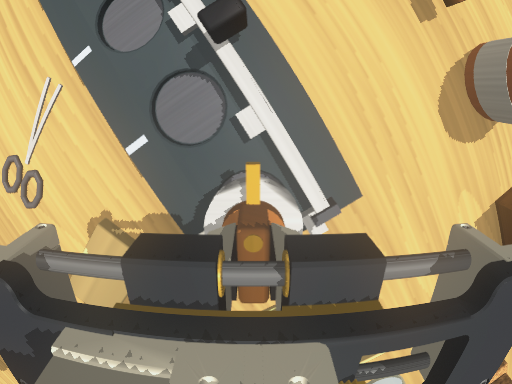

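servo_tool:
  plan:
    - {"translation":[0,0,0],"angular":[0,0,0.142]}
    - {"translation":[0,0,0],"angular":[0,0,0.142]}
    - {"translation":[0,0,0],"angular":[0,0,0.142]}
    - {"translation":[0,0,0],"angular":[0,0,0.142]}
    - {"translation":[0,0,0],"angular":[0,0,0.142]}
    - {"translation":[0,0,0],"angular":[0,0,0.142]}
    - {"translation":[0,0,0],"angular":[0,0,0.142]}
    - {"translation":[0,0,0],"angular":[0,0,0.142]}

```text
time_s: 17.2
tcp_pos: [0.5393, -0.1189, 0.1062]
tcp_rot: [-3.017, -0.875, 0.001]
contact_force: [0.8, -0.4, -3.6]
width: 0.016
```

servo_tool:
  plan:
    - {"translation":[0,0,0],"angular":[0,0,0.142]}
    - {"translation":[0,0,0],"angular":[0,0,0.142]}
    - {"translation":[0,0,0],"angular":[0,0,0.142]}
    - {"translation":[0,0,0],"angular":[0,0,0.142]}
    - {"translation":[0,0,0],"angular":[0,0,0.142]}
    - {"translation":[0,0,0],"angular":[0,0,0.142]}
    - {"translation":[0,0,0],"angular":[0,0,0.142]}
    - {"translation":[0,0,0],"angular":[0,0,0]}

```text
time_s: 18.0
tcp_pos: [0.5393, -0.1189, 0.1063]
tcp_rot: [-2.239, -2.202, 0.001]
contact_force: [-0.2, -1.2, -3.2]
width: 0.0159
```

Run:
```python
from h import *
import pickle
st();c=get_calibration("wrist")
im=grab_frame("wrist");save("w9",im)
pickle.dump(c,open("w9.pkl","wb"))
```

```text
t18.00 tcp [ 0.5393 -0.1189  0.1063] yaw1.5543 z [-0.001  0.    -1.   ] q [-0.36  0.55  1.64  0.    0.96 -1.91] F [-0.2 -1.2 -3.2] w0.0159
```

View pics/w9.png

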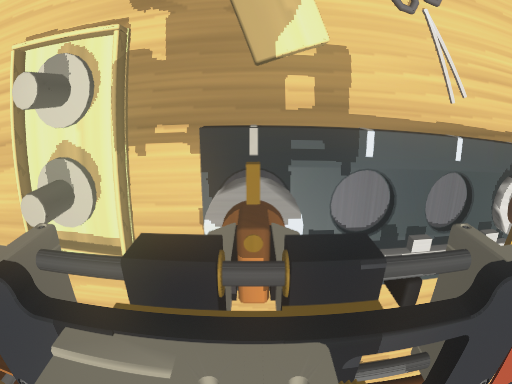

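servo_tool:
  plan:
    - {"translation":[0,-0.1,-0.8],"angular":[0,0,0]}
    - {"translation":[0,0,-0.8],"angular":[0,0,0]}
    - {"translation":[0,0,-0.5],"angular":[0,0,0]}
    - {"translation":[0,0,-0.4],"angular":[0,0,0]}
    - {"translation":[0,0,-0.4],"angular":[0,0,0]}
    - {"translation":[0,0,0],"angular":[0,0,0]}
    - {"translation":[0,0,0],"angular":[0,0,0]}
    - {"translation":[0,0,0],"angular":[0,0,0]}

```text
time_s: 18.85
tcp_pos: [0.5395, -0.1199, 0.0778]
tcp_rot: [-2.241, -2.201, -0.0]
contact_force: [-0.2, 1.0, -4.1]
width: 0.0158
```

servo_tool:
  plan:
    - {"translation":[0,0,-0.1],"angular":[0,0,0]}
    - {"translation":[0,0,-0.1],"angular":[0,0,0]}
    - {"translation":[0,0,0],"angular":[0,0,0]}
    - {"translation":[0,0,0],"angular":[0,0,0]}

```text
time_s: 19.25
tcp_pos: [0.5396, -0.1199, 0.0769]
tcp_rot: [2.241, 2.201, 0.001]
contact_force: [-2.8, 1.7, 6.4]
width: 0.016
```

servo_tool:
  plan:
    - {"translation":[0,0,0],"angular":[0,0,0]}
    - {"translation":[0,0,0],"angular":[0,0,0]}
    - {"translation":[0,0,0],"angular":[0,0,0]}
    - {"translation":[0,0,0],"angular":[0,0,0]}
    - {"translation":[0,0,2],"angular":[0,0,0]}
    - {"translation":[0,0,3],"angular":[0,0,0]}
    - {"translation":[0,0,4],"angular":[0,0,0]}
    - {"translation":[0,0,4],"angular":[0,0,0]}
  claw: 0.5

```text
time_s: 20.05
tcp_pos: [0.5393, -0.1199, 0.2068]
tcp_rot: [-2.24, -2.201, 0.001]
contact_force: [0.9, 0.9, -0.0]
width: 0.0457
```

Run:
```python
from h import *
import pickle
st();c=get_calibration("wrist")
im=grab_frame("wrist");save("w10",im)
pickle.dump(c,open("w10.pkl","wb"))
```

```text
t20.05 tcp [ 0.5393 -0.1199  0.2068] yaw1.5530 z [-0.001  0.    -1.   ] q [-0.36  0.43  1.52  0.    1.2  -1.91] F [ 0.9  0.9 -0. ] w0.0457
```

View pics/w10.png

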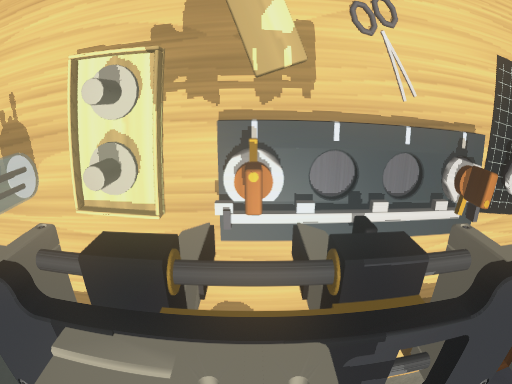

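servo_tool:
  plan:
    - {"translation":[0.1,3,0],"angular":[0,0,-0.02]}
    - {"translation":[0.1,5,0],"angular":[0,0,-0.03]}
    - {"translation":[0.1,5,0],"angular":[0,0,-0.03]}
    - {"translation":[0.1,5,0],"angular":[0,0,-0.03]}
    - {"translation":[0,5,0],"angular":[0,0,-0.03]}
    - {"translation":[0,4,0],"angular":[0,0,-0.02]}
    - {"translation":[0,0,0],"angular":[0,0,0]}
    - {"translation":[0,0,0],"angular":[0,0,0]}

```text
time_s: 20.9
tcp_pos: [0.5434, 0.1507, 0.2054]
tcp_rot: [2.407, 2.018, -0.001]
contact_force: [0.0, -0.3, 0.2]
width: 0.0457
```

Run:
```python
from h import *
import pickle
st();c=get_calibration("wrist")
im=grab_frame("wrist");save("w11",im)
pickle.dump(c,open("w11.pkl","wb"))
cv2.imwrite("pics/w11a.png",cv2.resize(im[105:235,170:430,::-1],None,fx=3,fy=3,interpolation=cv2.INTER_CUBIC))
```

```text
t20.90 tcp [0.5434 0.1507 0.2054] yaw1.3955 z [-0. -0. -1.] q [ 0.13  0.45  1.49 -0.    1.2  -1.26] F [ 0.  -0.3  0.2] w0.0457
```

View pics/w11a.png

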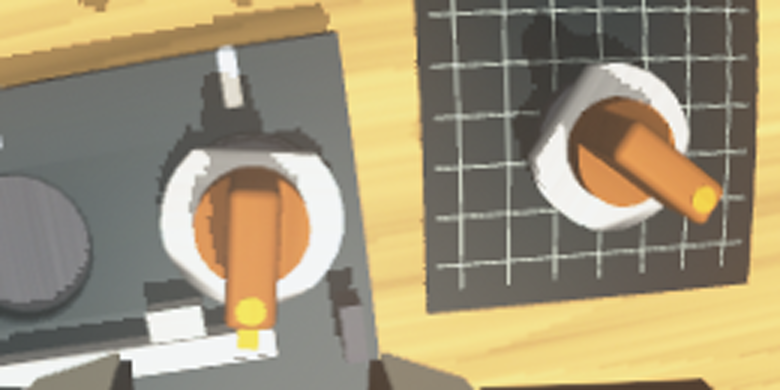

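servo_tool:
  plan:
    - {"translation":[0,-0.05,-2],"angular":[0,0,0]}
    - {"translation":[0,0,-4],"angular":[0,0,0]}
    - {"translation":[0,0,-4],"angular":[0,0,0]}
    - {"translation":[0,0,-2.2],"angular":[0,0,0]}
    - {"translation":[0,0,-0.6],"angular":[0,0,0]}
    - {"translation":[0,0,0],"angular":[0,0,0]}
    - {"translation":[0,0,0],"angular":[0,0,0]}

```text
time_s: 21.65
tcp_pos: [0.5446, 0.1489, 0.0791]
tcp_rot: [2.41, 2.013, 0.003]
contact_force: [-0.2, 0.3, -0.3]
width: 0.0455
```

servo_tool:
  plan:
    - {"translation":[0,0,0],"angular":[0,0,0]}
    - {"translation":[0,0,0],"angular":[0,0,0]}
    - {"translation":[0,0,0],"angular":[0,0,0]}
    - {"translation":[0,0,0],"angular":[0,0,0]}
    - {"translation":[0,0,0],"angular":[0,0,0]}
    - {"translation":[0,0,0],"angular":[0,0,0]}
  claw: 1
  newtons: 30

```text
time_s: 22.25
tcp_pos: [0.5437, 0.1497, 0.078]
tcp_rot: [2.41, 2.016, 0.001]
contact_force: [-0.6, 1.0, 1.8]
width: 0.0161
```

servo_tool:
  plan:
    - {"translation":[0,0,0.5],"angular":[0,0,0]}
    - {"translation":[0,0,1],"angular":[0,0,0]}
    - {"translation":[0,0,1],"angular":[0,0,0]}
    - {"translation":[0,0,0.5],"angular":[0,0,0]}
    - {"translation":[0,0,0],"angular":[0,0,0]}
    - {"translation":[0,0,0],"angular":[0,0,0]}

```text
time_s: 22.85
tcp_pos: [0.5435, 0.1494, 0.1078]
tcp_rot: [2.41, 2.015, 0.0]
contact_force: [-0.2, 0.5, -3.7]
width: 0.0159
```

servo_tool:
  plan:
    - {"translation":[0,0,0],"angular":[0,0,-0.142]}
    - {"translation":[0,0,0],"angular":[0,0,-0.142]}
    - {"translation":[0,0,0],"angular":[0,0,-0.142]}
    - {"translation":[0,0,0],"angular":[0,0,-0.142]}
    - {"translation":[0,0,0],"angular":[0,0,-0.142]}
    - {"translation":[0,0,0],"angular":[0,0,-0.142]}
    - {"translation":[0,0,0],"angular":[0,0,-0.142]}
    - {"translation":[0,0,0],"angular":[0,0,-0.142]}

```text
time_s: 23.65
tcp_pos: [0.5432, 0.1494, 0.1072]
tcp_rot: [3.117, 0.393, -0.002]
contact_force: [-0.6, -0.5, -3.2]
width: 0.016
```

servo_tool:
  plan:
    - {"translation":[0,0,0],"angular":[0,0,-0.142]}
    - {"translation":[0,0,0],"angular":[0,0,-0.142]}
    - {"translation":[0,0,0],"angular":[0,0,-0.142]}
    - {"translation":[0,0,0],"angular":[0,0,-0.142]}
    - {"translation":[0,0,0],"angular":[0,0,-0.142]}
    - {"translation":[0,0,0],"angular":[0,0,-0.142]}
    - {"translation":[0,0,0],"angular":[0,0,-0.142]}
    - {"translation":[0,0,0],"angular":[0,0,-0.142]}

```text
time_s: 24.45
tcp_pos: [0.5432, 0.1494, 0.1072]
tcp_rot: [2.838, -1.345, -0.001]
contact_force: [0.7, -0.5, -2.4]
width: 0.0157
```

servo_tool:
  plan:
    - {"translation":[0,0,0],"angular":[0,0,-0.142]}
    - {"translation":[0,0,0],"angular":[0,0,-0.142]}
    - {"translation":[0,0,0],"angular":[0,0,-0.142]}
    - {"translation":[0,0,0],"angular":[0,0,-0.142]}
    - {"translation":[0,0,0],"angular":[0,0,-0.142]}
    - {"translation":[0,0,0],"angular":[0,0,0]}
    - {"translation":[0,0,0],"angular":[0,0,0]}

```text
time_s: 25.15
tcp_pos: [0.5434, 0.1494, 0.1074]
tcp_rot: [2.205, -2.237, -0.001]
contact_force: [0.3, 0.2, -3.5]
width: 0.0156
```

Run:
```python
from h import *
st()
im=grab_frame("wrist");save("w12",im)
```

```text
t25.15 tcp [0.5434 0.1494 0.1074] yaw-1.5852 z [-0.001 -0.    -1.   ] q [ 0.13  0.56  1.6  -0.    0.98  1.72] F [ 0.3  0.2 -3.5] w0.0156
```

View pics/w12.png

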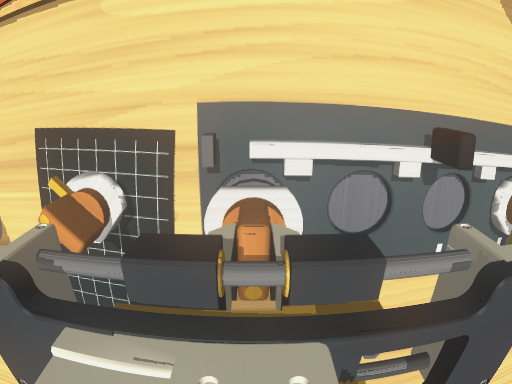

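servo_tool:
  plan:
    - {"translation":[0,0.05,-0.8],"angular":[0,0,0]}
    - {"translation":[0,0,-0.8],"angular":[0,0,0]}
    - {"translation":[0,0,-0.5],"angular":[0,0,0]}
    - {"translation":[0,0,-0.4],"angular":[0,0,0]}
    - {"translation":[0,0,-0.4],"angular":[0,0,0]}
    - {"translation":[0,0,0],"angular":[0,0,0]}
    - {"translation":[0,0,-0.1],"angular":[0,0,0]}
    - {"translation":[0,0,0],"angular":[0,0,0]}

```text
time_s: 26.0
tcp_pos: [0.5434, 0.1501, 0.078]
tcp_rot: [2.201, -2.241, -0.0]
contact_force: [-2.5, 0.3, 0.4]
width: 0.0157
```

servo_tool:
  plan:
    - {"translation":[0,0,0],"angular":[0,0,0]}

```text
time_s: 26.1
tcp_pos: [0.5434, 0.1501, 0.078]
tcp_rot: [2.201, -2.241, -0.0]
contact_force: [-3.1, 0.6, -0.3]
width: 0.0156
```

servo_tool:
  plan:
    - {"translation":[0,0,0],"angular":[0,0,0]}
    - {"translation":[0,0,0],"angular":[0,0,0]}
    - {"translation":[0,0,0],"angular":[0,0,0]}
    - {"translation":[0,0,0],"angular":[0,0,0]}
    - {"translation":[0,0,2],"angular":[0,0,0]}
    - {"translation":[0,0,3],"angular":[0,0,0]}
    - {"translation":[0,0,4],"angular":[0,0,0]}
    - {"translation":[0,0,4],"angular":[0,0,0]}
  claw: 0.5

```text
time_s: 26.9
tcp_pos: [0.5433, 0.1499, 0.2089]
tcp_rot: [2.201, -2.241, -0.001]
contact_force: [1.1, -0.1, -0.5]
width: 0.046
```

servo_tool:
  plan:
    - {"translation":[0,2,0],"angular":[0,0,0.132]}
    - {"translation":[0,2,0],"angular":[0,0,0.132]}
    - {"translation":[0,2,0],"angular":[0,0,0.132]}
    - {"translation":[0,2,0],"angular":[0,0,0.132]}
    - {"translation":[0,2,0],"angular":[0,0,0.132]}
    - {"translation":[0,2,0],"angular":[0,0,0.132]}
    - {"translation":[0,1.5,0],"angular":[0,0,0.132]}
    - {"translation":[0,0,0],"angular":[0,0,0]}

```text
time_s: 27.7
tcp_pos: [0.5433, 0.2866, 0.2076]
tcp_rot: [-2.971, 1.02, -0.0]
contact_force: [0.0, 0.3, 0.4]
width: 0.0459
```

Run:
```python
from h import *
import pickle
st();c=get_calibration("wrist")
im=grab_frame("wrist");save("w13",im)
pickle.dump(c,open("w13.pkl","wb"))
```

```text
t27.70 tcp [0.5433 0.2866 0.2076] yaw-0.6618 z [ 0.  0. -1.] q [0.36 0.54 1.33 0.   1.27 1.02] F [0.  0.3 0.4] w0.0459
```

View pics/w13.png

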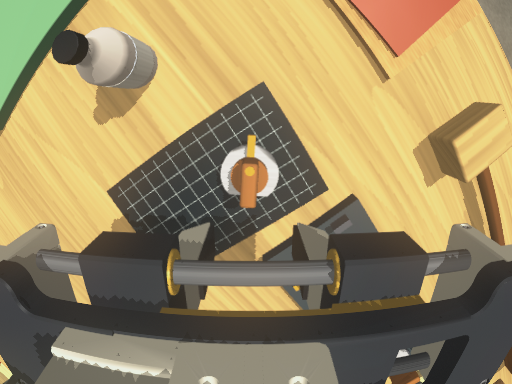

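Run:
```python
from h import *
import pickle
c=pickle.load(open("w13.pkl","rb"))
im=cv2.imread("pics/w13.png");hsv=cv2.cvtColor(im,cv2.COLOR_BGR2HSV)
m=cv2.inRange(hsv,(19,150,180),(27,255,255));m[:120]=0;m[215:]=0;m[:,:215]=0;m[:,285:]=0
n,l,s,ce=cv2.connectedComponentsWithStats(m)
for i in range(1,n):
    if s[i,4]>8:print(s[i],ce[i])
cv2.imwrite("pics/w13a.png",cv2.resize(im[125:220,200:310],None,fx=5,fy=5,interpolation=cv2.INTER_CUBIC))
```

```text
[247 135   9  22 148] [250.81081081 145.17567568]
[245 167  10   9  71] [249.45070423 170.84507042]
```

View pics/w13a.png

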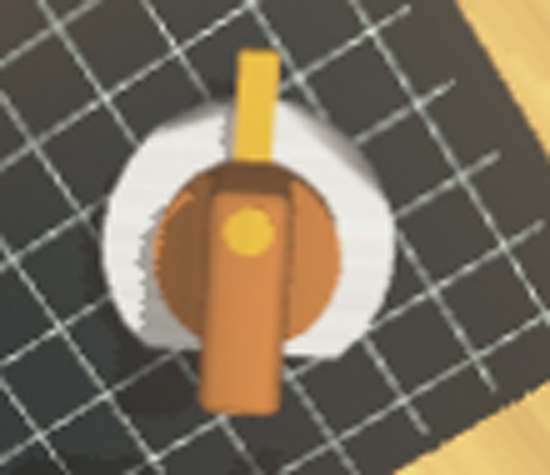

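Run:
```python
from h import *
import pickle
c=pickle.load(open("w13.pkl","rb"))
f=lambda u,v:((u+.5)/5-.5+200,(v+.5)/5-.5+125)
T=onzf(c,*f(260,50),.035);D=onzf(c,249.45,170.85,.075)
E1=onzf(c,*f(240,413),.075);E2=onzf(c,*f(252,193),.075)
print("tip",T,"dot",D,"near",E1,"far",E2,"centre",(E1+E2)/2)
d=E2-E1;print("len",np.linalg.norm(d),"ang",np.arctan2(d[1],d[0]))
d=T-D;print(np.linalg.norm(d),np.arctan2(d[1],d[0]))
```

```text
tip [0.57236582 0.32302156 0.035     ] dot [0.55291274 0.30111341 0.075     ] near [0.52975775 0.2744983  0.075     ] far [0.55771161 0.30641554 0.075     ] centre [0.54373468 0.29045692 0.075     ]
len 0.042427916523176144 ang 0.8515002374408195
0.049582142323836426 0.8446854112095933
```

servo_tool:
  plan:
    - {"translation":[0,0.35,-2],"angular":[0,0,-0.06]}
    - {"translation":[0,0,-4],"angular":[0,0,0]}
    - {"translation":[0,0,-4],"angular":[0,0,0]}
    - {"translation":[0,0,-2.5],"angular":[0,0,0]}
    - {"translation":[0,0,-1.2],"angular":[0,0,0]}
    - {"translation":[0,0,-0.4],"angular":[0,0,0]}
    - {"translation":[0,0,0],"angular":[0,0,0]}
    - {"translation":[0,0,0],"angular":[0,0,0]}

```text
time_s: 28.55
tcp_pos: [0.5446, 0.2887, 0.0684]
tcp_rot: [-2.935, 1.115, -0.004]
contact_force: [0.7, 0.0, -0.6]
width: 0.0459
```

servo_tool:
  plan:
    - {"translation":[0,0,0],"angular":[0,0,0]}
    - {"translation":[0,0,0],"angular":[0,0,0]}
    - {"translation":[0,0,0],"angular":[0,0,0]}
    - {"translation":[0,0,0],"angular":[0,0,0]}
    - {"translation":[0,0,0],"angular":[0,0,0]}
    - {"translation":[0,0,0],"angular":[0,0,0]}
  claw: 1
  newtons: 30

```text
time_s: 29.15
tcp_pos: [0.5433, 0.2886, 0.0666]
tcp_rot: [2.937, -1.114, -0.001]
contact_force: [-1.6, 1.4, 1.0]
width: 0.0157
```

servo_tool:
  plan:
    - {"translation":[0,0,1],"angular":[0,0,0]}
    - {"translation":[0,0,2],"angular":[0,0,0]}
    - {"translation":[0,0,3],"angular":[0,0,0]}
    - {"translation":[0,0,3],"angular":[0,0,0]}
    - {"translation":[0,0,3],"angular":[0,0,0]}
    - {"translation":[0,0,0],"angular":[0,0,0]}
    - {"translation":[0,0,0],"angular":[0,0,0]}

```text
time_s: 29.85
tcp_pos: [0.5435, 0.2882, 0.1866]
tcp_rot: [2.937, -1.114, 0.001]
contact_force: [-0.8, -0.0, -5.3]
width: 0.0161
```

Run:
```python
from h import *
import pickle
st();c=get_calibration("wrist")
im=grab_frame("wrist");save("w14",im)
pickle.dump(c,open("w14.pkl","wb"))
```

```text
t29.85 tcp [0.5435 0.2882 0.1866] yaw-0.7251 z [ 0. -0. -1.] q [ 0.36  0.56  1.36 -0.    1.23  1.09] F [-0.8 -0.  -5.3] w0.0161
```

View pics/w14.png

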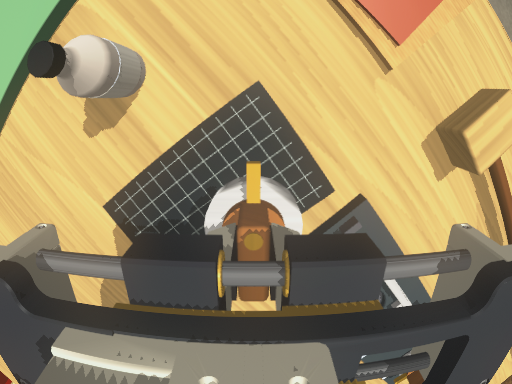

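servo_tool:
  plan:
    - {"translation":[0,-1.5,0],"angular":[0,0,0.1424]}
    - {"translation":[0,-1.5,0],"angular":[0,0,0.1424]}
    - {"translation":[0,-1.5,0],"angular":[0,0,0.1424]}
    - {"translation":[0,-1.5,0],"angular":[0,0,0.1424]}
    - {"translation":[0,-1.5,0],"angular":[0,0,0.1424]}
    - {"translation":[0,-1.5,0],"angular":[0,0,0.1424]}
    - {"translation":[0,-1.5,0],"angular":[0,0,0.1424]}
    - {"translation":[0,-1.5,0],"angular":[0,0,0.1424]}

```text
time_s: 30.7
tcp_pos: [0.5425, 0.1676, 0.1844]
tcp_rot: [-3.073, -0.655, 0.007]
contact_force: [0.4, 0.3, -3.5]
width: 0.0153
```

servo_tool:
  plan:
    - {"translation":[0,-1.5,0],"angular":[0,0,0.1424]}
    - {"translation":[0,-1.5,0],"angular":[0,0,0.1424]}
    - {"translation":[0,-1.5,0],"angular":[0,0,0.1424]}
    - {"translation":[0,-1.5,0],"angular":[0,0,0.1424]}
    - {"translation":[0,-1.5,0],"angular":[0,0,0.1424]}
    - {"translation":[0,-1.5,0],"angular":[0,0,0.1424]}
    - {"translation":[0,-1.2,0],"angular":[0,0,0.1424]}
    - {"translation":[0,-0.6,0],"angular":[0,0,0.1424]}

```text
time_s: 31.5
tcp_pos: [0.5425, 0.0594, 0.1846]
tcp_rot: [-2.233, -2.205, 0.005]
contact_force: [-0.2, -0.4, -3.0]
width: 0.0159
```

servo_tool:
  plan:
    - {"translation":[0,0,-3],"angular":[0,0,0]}
    - {"translation":[0,0,-3],"angular":[0,0,0]}
    - {"translation":[0,0,-1.5],"angular":[0,0,0]}
    - {"translation":[0,0,0],"angular":[0,0,0]}
    - {"translation":[0,0,0],"angular":[0,0,0]}
    - {"translation":[0,0,0],"angular":[0,0,0]}

```text
time_s: 32.1
tcp_pos: [0.544, 0.0605, 0.1123]
tcp_rot: [2.24, 2.202, 0.001]
contact_force: [-0.8, 0.5, -3.7]
width: 0.0159
```

Run:
```python
from h import *
import pickle
st();c=get_calibration("wrist")
im=grab_frame("wrist");save("w15",im)
pickle.dump(c,open("w15.pkl","wb"))
```

```text
t32.10 tcp [0.544  0.0605 0.1123] yaw1.5535 z [ 0.001  0.    -1.   ] q [-0.03  0.53  1.65  0.    0.96 -1.58] F [-0.8  0.5 -3.7] w0.0159
```

View pics/w15.png

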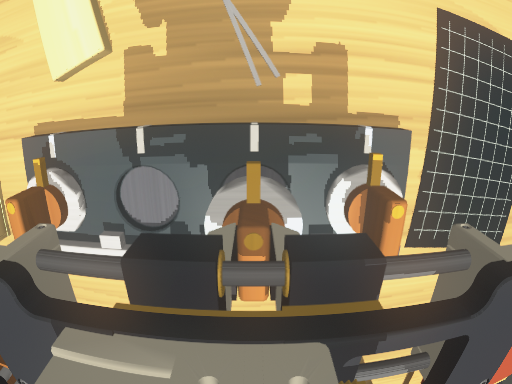

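servo_tool:
  plan:
    - {"translation":[-0.05,-0.03,-1],"angular":[0,0,0]}
    - {"translation":[0,0,-0.8],"angular":[0,0,0]}
    - {"translation":[0,0,-0.6],"angular":[0,0,0]}
    - {"translation":[0,0,-0.5],"angular":[0,0,0]}
    - {"translation":[0,0,-0.4],"angular":[0,0,0]}
    - {"translation":[0,0,-0.2],"angular":[0,0,0]}
    - {"translation":[0,0,0],"angular":[0,0,0]}
    - {"translation":[0,0,0],"angular":[0,0,0]}

```text
time_s: 32.95
tcp_pos: [0.5429, 0.0602, 0.0785]
tcp_rot: [2.24, 2.202, 0.0]
contact_force: [-6.4, 0.3, 13.0]
width: 0.0158
```

servo_tool:
  plan:
    - {"translation":[0,0,0],"angular":[0,0,0]}
    - {"translation":[0,0,0],"angular":[0,0,0]}

```text
time_s: 33.15
tcp_pos: [0.5429, 0.0602, 0.0785]
tcp_rot: [2.24, 2.202, 0.0]
contact_force: [-6.2, -0.4, 12.2]
width: 0.0159
```

servo_tool:
  plan:
    - {"translation":[0,0,0],"angular":[0,0,0]}
    - {"translation":[0,0,0],"angular":[0,0,0]}
    - {"translation":[0,0,0],"angular":[0,0,0]}
    - {"translation":[0,0,0],"angular":[0,0,0]}
    - {"translation":[0,0,2],"angular":[0,0,0]}
    - {"translation":[0,0,3],"angular":[0,0,0]}
    - {"translation":[0,0,4],"angular":[0,0,0]}
    - {"translation":[0,0,4],"angular":[0,0,0]}
  claw: 0.5

```text
time_s: 33.95
tcp_pos: [0.5428, 0.0602, 0.2077]
tcp_rot: [-2.24, -2.201, 0.001]
contact_force: [0.9, -0.5, -0.1]
width: 0.0459
```

servo_tool:
  plan:
    - {"translation":[-2,-2,1],"angular":[0,0,0]}
    - {"translation":[-2,-2,1],"angular":[0,0,0]}
    - {"translation":[-2,-1,1],"angular":[0,0,0]}
    - {"translation":[0,0,0],"angular":[0,0,0]}
    - {"translation":[0,0,0],"angular":[0,0,0]}

```text
time_s: 34.45
tcp_pos: [0.4835, 0.0101, 0.237]
tcp_rot: [2.241, 2.201, 0.002]
contact_force: [-0.4, -0.7, -0.6]
width: 0.046
```

Run:
```python
from h import *
import pickle
st();c=get_calibration("wrist")
im=grab_frame("wrist");save("w16",im)
pickle.dump(c,open("w16.pkl","wb"))
cv2.imwrite("pics/w16a.png",cv2.resize(im[130:255,130:400,::-1],None,fx=2.9,fy=2.9,interpolation=cv2.INTER_CUBIC))
im=grab_frame("side");save("s16",im)
cv2.imwrite("pics/s16a.png",cv2.resize(im[165:275,185:285,::-1],None,fx=5,fy=5,interpolation=cv2.INTER_CUBIC))
```

```text
t34.45 tcp [0.4835 0.0101 0.237 ] yaw1.5526 z [ 0.001  0.    -1.   ] q [-0.14  0.28  1.66  0.    1.2  -1.69] F [-0.4 -0.7 -0.6] w0.0460
```

View pics/w16.png

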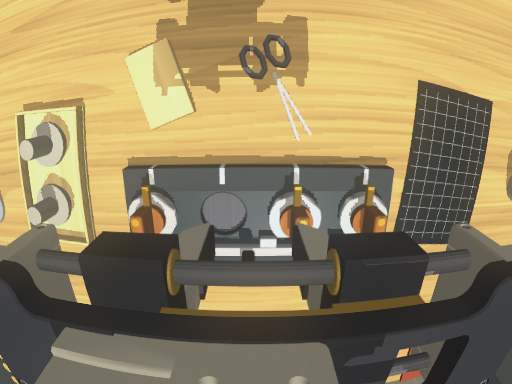

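View pics/w16a.png

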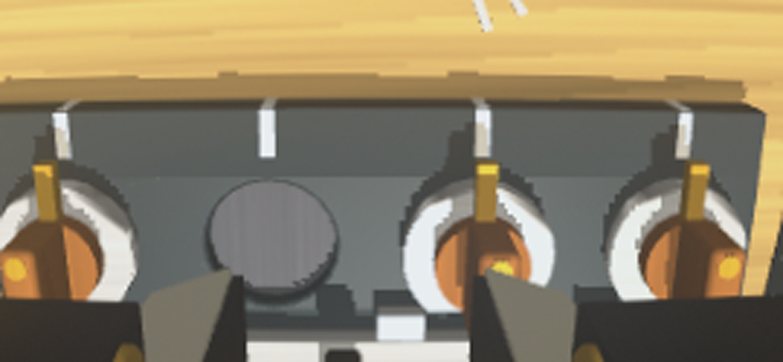

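View pics/s16a.png

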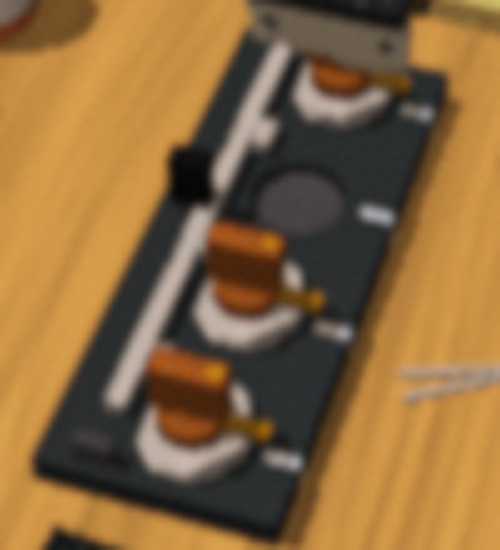

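Run:
```python
from h import *
import pickle
c=pickle.load(open("w16.pkl","rb"));s=get_calibration("side")
W=lambda u,v:((u+.5)/2.9-.5+130,(v+.5)/2.9-.5+130)
S=lambda u,v:((u+.5)/5-.5+185,(v+.5)/5-.5+165)
for p in [(44,165),(486,166),(698,166)]:print(onzf(c,*W(*p),.046).round(4))
def tri(a,b):
    d1,o1=rayf(c,*a);d2,o2=ray(s,*b)
    A=np.array([d1,-d2]).T;k=np.linalg.lstsq(A,o2-o1,rcond=None)[0]
    p,q=o1+d1*k[0],o2+d2*k[1];return ((p+q)/2).round(4),np.linalg.norm(p-q).round(4)
print("c dot",tri(W(502,270),S(270,241)));print("s3 dot",tri(W(730,268),S(215,371)))
print("c tip",tri(W(486,166),S(322,296)));print("s3 tip",tri(W(698,166),S(270,427)))
for n,z in(("0",.086),):
    print(onzf(c,*W(13,267),z),onzf(c,*W(502,270),z),onzf(c,*W(730,268),z))
```

```text
[ 0.4973 -0.1195  0.046 ]
[0.5013 0.059  0.046 ]
[0.5028 0.1486 0.046 ]
c dot (array([0.529 , 0.0602, 0.0849]), np.float64(0.0003))
s3 dot (array([0.531 , 0.1503, 0.0847]), np.float64(0.0023))
c tip (array([0.5004, 0.0591, 0.0454]), np.float64(0.0021))
s3 tip (array([0.5023, 0.1496, 0.0438]), np.float64(0.0021))
[ 0.52577132 -0.12184336  0.086     ] [0.52872712 0.05998124 0.086     ] [0.53168107 0.14974408 0.086     ]
```

Run:
```python
import cv2
im=cv2.imread("pics/w7.png")
cv2.imwrite("pics/w7b.png",cv2.resize(im[0:120,160:320],None,fx=5,fy=5,interpolation=cv2.INTER_CUBIC))
im=cv2.imread("pics/w12.png")
cv2.imwrite("pics/w12b.png",cv2.resize(im[100:200,392:512],None,fx=5,fy=5,interpolation=cv2.INTER_CUBIC))
```

```text
(no output)
```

View pics/w7b.png

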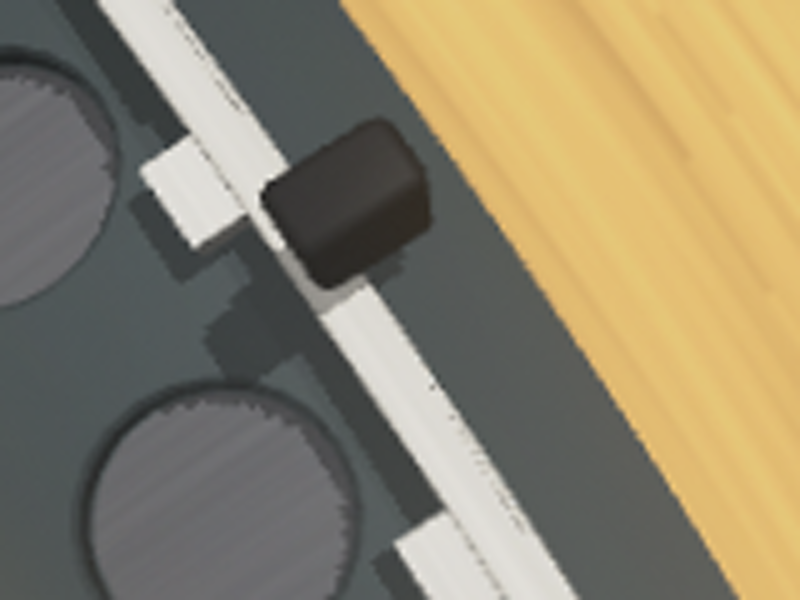

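View pics/w12b.png

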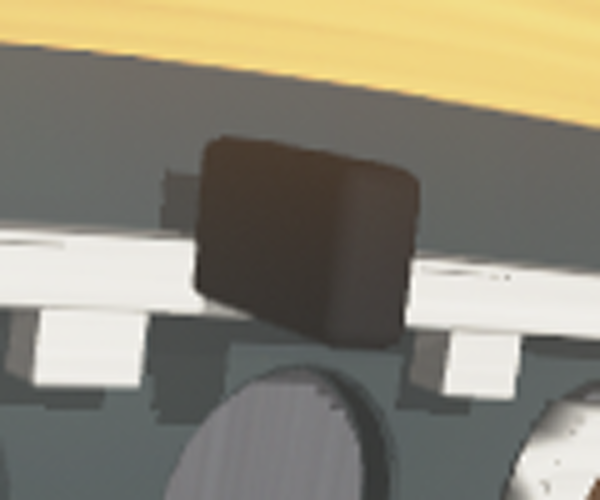

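Run:
```python
from h import *
import pickle
c=pickle.load(open("w7.pkl","rb"))
W=lambda u,v:((u+.5)/5-.5+160,(v+.5)/5-.5)
for p in [(345,180),(265,195),(380,120),(428,178),(325,240)]:print(onzf(c,*W(*p),.074).round(4))
```

```text
[0.5991 0.0006 0.074 ]
[0.587  0.0061 0.074 ]
[0.6096 0.0061 0.074 ]
[ 0.6104 -0.0069  0.074 ]
[ 0.5907 -0.0062  0.074 ]
```

servo_tool:
  plan:
    - {"translation":[3,-1.5,0],"angular":[0,0,0]}
    - {"translation":[3,-1.5,0],"angular":[0,0,0]}
    - {"translation":[3,-1.5,0],"angular":[0,0,0]}
    - {"translation":[2.6,-1.7,0],"angular":[0,0,0]}
    - {"translation":[0,0,-4],"angular":[0,0,0]}
    - {"translation":[0,0,-4],"angular":[0,0,0]}
    - {"translation":[0,0,0],"angular":[0,0,0]}
    - {"translation":[0,0,0],"angular":[0,0,0]}
  claw: 1

```text
time_s: 35.35
tcp_pos: [0.5994, -0.0514, 0.1564]
tcp_rot: [-2.239, -2.202, 0.001]
contact_force: [-0.4, -0.7, 0.7]
width: 0.0002
```

Run:
```python
from h import *
st()
save("w17",grab_frame("wrist"))
im=grab_frame("side")
cv2.imwrite("pics/s17a.png",cv2.resize(im[130:275,155:305,::-1],None,fx=4,fy=4,interpolation=cv2.INTER_CUBIC))
```

```text
t35.35 tcp [ 0.5994 -0.0514  0.1564] yaw1.5541 z [-0.002  0.001 -1.   ] q [-0.21  0.57  1.43  0.    1.14 -1.77] F [-0.4 -0.7  0.7] w0.0002
```

View pics/w17.png

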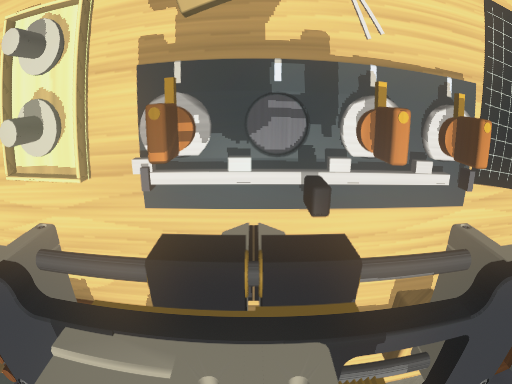

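View pics/s17a.png

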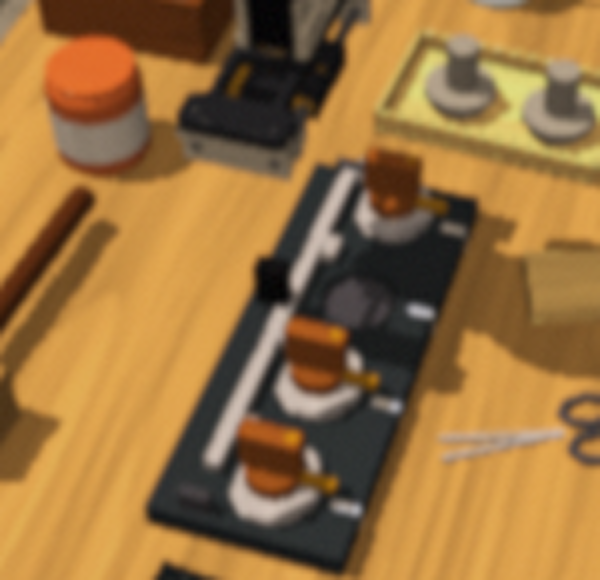

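servo_tool:
  plan:
    - {"translation":[0,0,-3],"angular":[0,0,0]}
    - {"translation":[0,0,-3.4],"angular":[0,0,0]}
    - {"translation":[0,0,-2],"angular":[0,0,0]}
    - {"translation":[0,0,0],"angular":[0,0,0]}
    - {"translation":[0,0.8,0],"angular":[0,0,0]}
    - {"translation":[0,0.8,0],"angular":[0,0,0]}
    - {"translation":[0,0.6,0],"angular":[0,0,0]}
    - {"translation":[0,0,0],"angular":[0,0,0]}

```text
time_s: 36.25
tcp_pos: [0.5996, -0.0286, 0.074]
tcp_rot: [2.238, 2.203, 0.002]
contact_force: [1.0, -0.1, 0.3]
width: 0.0001
```

servo_tool:
  plan:
    - {"translation":[0,0.6,0],"angular":[0,0,0]}
    - {"translation":[0,0.6,0],"angular":[0,0,0]}
    - {"translation":[0,0.6,0],"angular":[0,0,0]}
    - {"translation":[0,0.6,0],"angular":[0,0,0]}
    - {"translation":[0,0.5,0],"angular":[0,0,0]}
    - {"translation":[0,0.3,0],"angular":[0,0,0]}
    - {"translation":[0,0,0],"angular":[0,0,0]}
    - {"translation":[0,0,0],"angular":[0,0,0]}

```text
time_s: 37.05
tcp_pos: [0.5985, 0.0026, 0.0723]
tcp_rot: [-2.239, -2.201, 0.001]
contact_force: [0.2, -1.2, 0.7]
width: 0.0007
```

servo_tool:
  plan:
    - {"translation":[0,0.3,0],"angular":[0,0,0]}
    - {"translation":[0,0.3,0],"angular":[0,0,0]}
    - {"translation":[0,0.3,0],"angular":[0,0,0]}
    - {"translation":[0,0,0],"angular":[0,0,0]}
    - {"translation":[0,0,0],"angular":[0,0,0]}

```text
time_s: 37.55
tcp_pos: [0.5987, 0.0096, 0.0724]
tcp_rot: [2.24, 2.202, -0.004]
contact_force: [-1.7, -9.5, -2.9]
width: 0.0003
```

Run:
```python
from h import *
st()
im=grab_frame("wrist");save("w18",im)
```

```text
t37.55 tcp [0.5987 0.0096 0.0724] yaw1.5535 z [-0.001 -0.002 -1.   ] q [-0.11  0.66  1.52 -0.    0.96 -1.66] F [-1.7 -9.5 -2.9] w0.0003
```

View pics/w18.png

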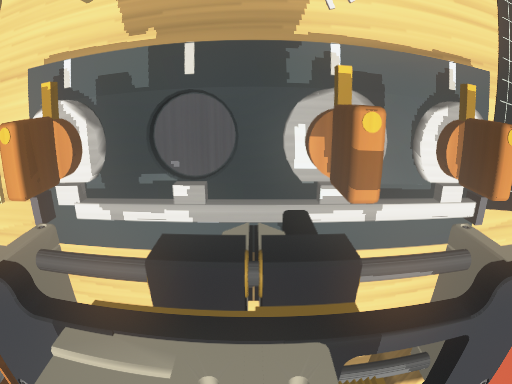

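servo_tool:
  plan:
    - {"translation":[0,0.15,0],"angular":[0,0,0]}
    - {"translation":[0,0.15,0],"angular":[0,0,0]}
    - {"translation":[0,0,0],"angular":[0,0,0]}
    - {"translation":[0,0,0],"angular":[0,0,0]}
    - {"translation":[0,0,0],"angular":[0,0,0]}

```text
time_s: 38.1
tcp_pos: [0.5987, 0.0098, 0.0724]
tcp_rot: [2.239, 2.2, -0.008]
contact_force: [-2.9, -21.6, -1.6]
width: 0.0005
```

servo_tool:
  plan:
    - {"translation":[0,-1,0],"angular":[0,0,0]}
    - {"translation":[0,-1.5,0],"angular":[0,0,0]}
    - {"translation":[0,-1,3],"angular":[0,0,0]}
    - {"translation":[0,-1,4],"angular":[0,0,0]}
    - {"translation":[0,-1,4],"angular":[0,0,0]}
    - {"translation":[-1.5,0,3],"angular":[0,0,0]}
    - {"translation":[0,0,0],"angular":[0,0,0]}
    - {"translation":[0,0,0],"angular":[0,0,0]}

```text
time_s: 38.9
tcp_pos: [0.5841, -0.0409, 0.2133]
tcp_rot: [2.24, 2.201, 0.002]
contact_force: [0.3, 0.7, -0.3]
width: 0.0002
```

Run:
```python
from h import *
import pickle
st();c=get_calibration("wrist");pickle.dump(c,open("w19.pkl","wb"))
im=grab_frame("wrist");save("w19",im)
cv2.imwrite("pics/w19a.png",cv2.resize(im[70:240,130:400,::-1],None,fx=2.9,fy=2.9,interpolation=cv2.INTER_CUBIC))
im=grab_frame("side")
cv2.imwrite("pics/s19a.png",cv2.resize(im[130:275,155:305,::-1],None,fx=4,fy=4,interpolation=cv2.INTER_CUBIC))
```

```text
t38.90 tcp [ 0.5841 -0.0409  0.2133] yaw1.5533 z [ 0.002  0.    -1.   ] q [-0.2   0.48  1.41  0.    1.25 -1.75] F [ 0.3  0.7 -0.3] w0.0002
```

View pics/w19a.png

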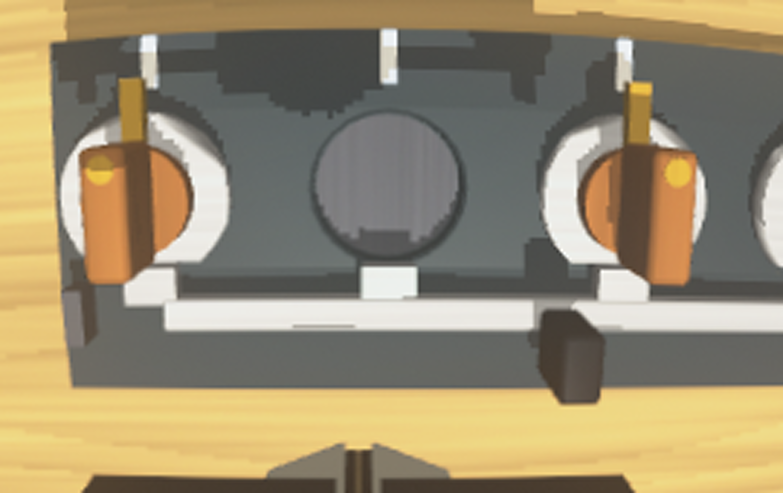

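View pics/s19a.png

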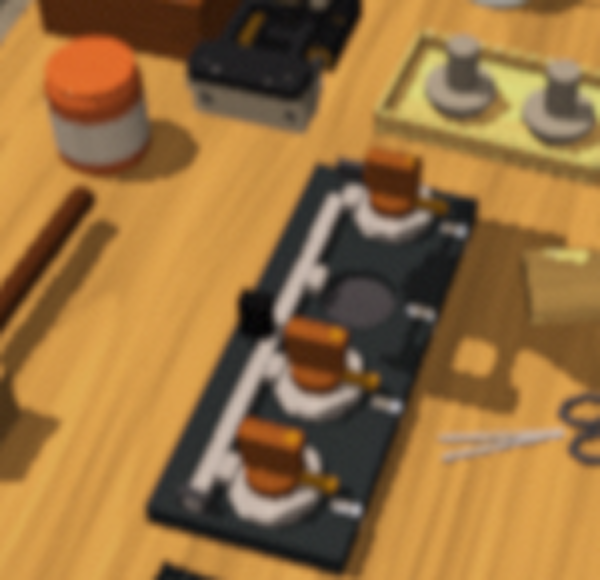

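Run:
```python
from h import *
import pickle
c=pickle.load(open("w19.pkl","rb"))
W=lambda u,v:((u+.5)/2.9-.5+130,(v+.5)/2.9-.5+70)
print("grip top",onzf(c,*W(580,372),.074)," pad y",[onzf(c,*W(u,268),.036)[1].round(4) for u in (125,174,361,417,598,648)])
for p in [(132,79),(640,84)]:print("nose",onzf(c,*W(*p),.046))
w=pickle.load(open("w7.pkl","rb"));V=lambda u,v:((u+.5)/5-.5+160,(v+.5)/5-.5)
for p in [(140,170),(195,248),(395,545)]:print(onzf(w,*V(*p),.036))
```

```text
grip top [0.59892585 0.03307614 0.074     ]  pad y [np.float64(-0.1291), np.float64(-0.1101), np.float64(-0.0406), np.float64(-0.0201), np.float64(0.0483), np.float64(0.0684)]
nose [ 0.49768502 -0.11949479  0.046     ]
nose [0.50155196 0.05951311 0.046     ]
[0.57122671 0.03518376 0.036     ]
[0.57101438 0.01538957 0.036     ]
[ 0.56964877 -0.05450415  0.036     ]
```

servo_tool:
  plan:
    - {"translation":[-0.5,4,0],"angular":[0,0,0]}
    - {"translation":[-0.5,5,0],"angular":[0,0,0]}
    - {"translation":[0,5,0],"angular":[0,0,0]}
    - {"translation":[0,4,0],"angular":[0,0,0]}
    - {"translation":[0,0,0],"angular":[0,0,0]}
    - {"translation":[0,0,0],"angular":[0,0,0]}

```text
time_s: 39.6
tcp_pos: [0.5736, 0.1398, 0.2111]
tcp_rot: [-2.237, -2.204, 0.004]
contact_force: [0.1, -0.2, -0.8]
width: 0.0004
```

Run:
```python
from h import *
import pickle
st();c=get_calibration("wrist");pickle.dump(c,open("w20.pkl","wb"))
im=grab_frame("wrist");save("w20",im)
cv2.imwrite("pics/w20a.png",cv2.resize(im[70:240,130:400,::-1],None,fx=2.9,fy=2.9,interpolation=cv2.INTER_CUBIC))
```

```text
t39.60 tcp [0.5736 0.1398 0.2111] yaw1.5560 z [-0.003 -0.    -1.   ] q [ 0.11  0.5   1.4  -0.    1.25 -1.45] F [ 0.1 -0.2 -0.8] w0.0004
```

View pics/w20a.png

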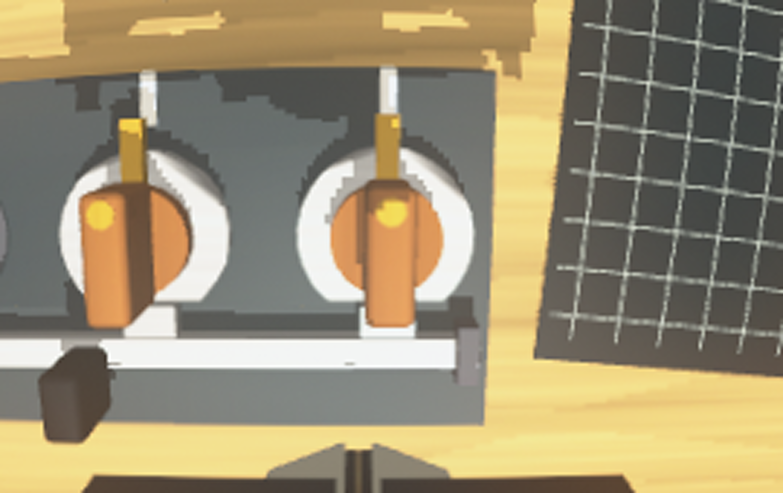

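```bash
python3 -c "
from workcell import *
print(finish_job())"
```

```text
the job is handed in; nothing more can be done
None
```

The job is handed in: all three stamps are seated, both plugs are in the tray and the lock bar is home, at about 40 s of the 210 s allowed. No check failed, but one reading needs a caveat (the lock travel, below).

- **Plugs:** Both grey plugs stand upright in the tray, one behind the other along its length. The last clear views showed them still there.
- **Stamps:** Three were present. `stamp_d` was absent, so seat 1 is left empty on purpose. The two stamps in seats 0 and 3 were turned to face front. `stamp_c` went from the mat into seat 2. It showed about 12 N at set-down and the tool stopped about 1 mm higher than expected, but triangulated grip-dot heights matched seat 3's within 1 mm. In the final wrist pictures the noses lie along their white lines.
- **Lock bar:** I pushed it left until it stopped hard, with force rising to 22 N and no further movement. The picture shows its end against the stop block, with the three pads I could measure within about 1.5 mm of their seat centres.
- **Lock travel:** I measured about 33–34 mm, not 40 mm. I took this to mean the bar started about 6 mm open, but I did not confirm its starting position any other way.

The arm was stationary and clear of everything at hand-in. I did not touch the scissors, glue, brush jar or offcut, and saw none of them shift.

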